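Comb the drying sticks into rows

ROBOT

A 7-joint arm with a two-finger parallel gripper is mounted at the origin on a cart in front of the work surface, level with it; the furniture and walls round the work are solid. World frame = base frame: x ahead of the robot, y to its left, z up, the work surface at z = 0. Lengths are in mm, angles in rad, forces in N, time in s.
With the tool pointing down it reaches from about 350 to 900 mm from the base axis. Payload 19.9 kg.
Tool frame: the origin (TCP) lies on the centre line of the jaws, within the pads' length; the fingertips stand 14 mm ahead of it and the grasp point (between the pads) lies 5 mm behind it; z points along the fingers, y is the line along which they close (so a half turn about z gives the same grasp; the last joint's range is limited). The gripper opens to 85 mm and grips with 20 to 120 N. Pads are 22 mm wide; open, the fingers measure 114 mm over their backs; the gripper's body (76 mm by 85 mm) begins 54 mm behind the grasp point. The pads swing forward as they close: fully open they stand 13 mm farther back than shut.
Start: joints at [-1.198, 0.417, -0.01, 1.614, 0.005, 1.111, -0.053], TCP at [251.295, 572.236, 245.26] pointing down, gripper open.
Joint ranges: [-2.81, 2.81], [-0.39, 2.02], [-1.27, 1.25], [0.06, 2.57], [-1.19, 4.33], [0.19, 2], [-2.82, 2.82]. Speed limits (rad/s): [1.89, 1.89, 2.39, 2.39, 3.01, 3.01, 3.01].

INTERFACE

Orientations are given as [roll, pitch, yaw] about the fixed x, y, z axes, in that order (R = Rz(yaw) Ry(pitch) Rx(roll)).
In Python, from station import get_obs, capture, ticket, nets gives the robot as it stands.
- The arm moves only by the tool send_rows, never from a script. Its argument "commands" is a list of rows, each an object with "delta_pos": the shift along the tool's x, y, z in cm, a list of three; "angular": the turn, a rotation vector about the tool's x, y, z in rad, a list of three; "jaw": the opening, from 0 (shut) to 1 (fully open). In form: [{"delta_pos": [x, y, z], "angular": [rx, ry, rz], "jaw": jaw}, ...]. A call has exactly 8 rows; each row shifts and turns the commanded pose from where the row before left it, along the tool's axes as they then stand; what a row does not reach is not made up. A row lasts 1/12 s, in which the tool goes at most 41.7 mm and 7.16 degrees, less where a joint would pass 70% of its speed; a pose out of reach is approached as far as the arm can. A call with a gripper value outside its range is refused whole. The fingers move at their own pace and stop on an object; "force" is the grip in N (left out, the last holds). Time passes only in rows, so rows that do not move let the fingers close, or fill a call up. It gives the time, the measured TCP pose, the force, the opening and the grip force at its end, in the units of the state.
- get_obs(): the state, without advancing time (a new reading comes with each control period).
- capture(name): name is "scene" or "top" or "wrist"; returns a dict with "img" (400x640x3 uint8, red, green, blue), "fov_y" (degrees; the focal length in pixels is half the picture's height over the tangent of half this angle, whatever the lens; pixels are square), "cx", "cy" (the principal point, pixels), "origin" and "orientation" of the camera in the world. Camera axes: x right, y up, looking along -z (the intrinsics and any distortion apply to the point x, -y, -z); pixel columns grow to the right and rows downward; lengths in mm; the calibration is good to about 2 mm. A picture is of the moment at which its call begins. There is no depth.
- ticket.job_done(): hands the job in; it is judged then, once.
Trained networks look in a picture, given as the dict that the camera call returned (one of the last four; its "shot" number tells which), for a name from the list of things; names that differ only in an ending like _2 or _b are one class to them, and where a whole thing is asked for, a point or a joint stands for the part that bears it (a point fixed in the world has none). Each returns a list of dicts, best first, with "p" (0 to 1); they miss things now and then, are a little off and sometimes report something else, mostly with a low value. They report only what shows in the picture. A call takes as long as a camera call. They do not tell look-alikes from the thing itself.
- nets.find_in(picture, query): "uv" ([column, row] in pixels, amid what is visible of it).
- nets.place_of(picture, query): "uv" ([column, row] in pixels: a listed point, or the origin of a listed thing).
The state is a dict: "time": time; "qpos": joint angles; "dq": joint speeds; "tau": joint torques, N m; "ee_pos": TCP position; "ee_rot": TCP orientation; "contact_force": force on the tool from outside, world axes, zero at the start; "torque": the same for the moment, N m; "grip_width": finger opening in mm; "grip_force": force on a finger pad.
Only numpy, scipy, OpenCV 4.12 (cv2) and the standard library are available. Lean on these libraries where they do the work, as an engineer would, in place of code of your own. Each camera call takes 0.05 s, during which the arm holds its last target. There are 200 camera calls.

TASK

Take the hand rake from its stand and comb the six scattered sticks forward, reaching in behind them under the riser shelf, so that in each bay of the drying tray they lie flat, parallel and close together in a row against the front lip; then put the rake back in its stand as it was. Move the sticks only with the rake, never with the fingers, don't press hard on the tray, don't bump the shelf, and leave the tin and the little bowl where they are.

Things in the scene. Friction and masses are not known exactly. Their poses are not given: they have to be found in the camera images.
- tray: fixed pale wooden drying tray, 212 (x) x 312 (y) mm, all walls 22 mm high. Origin: centre of its underside; x to the back (away from the robot), y left, z up. Floor at z = 6 mm; inner face of the front lip at x = -100 mm, of the back wall at +100 mm. An 8 mm divider along x at y = 0 makes two bays, each 146 mm wide inside, centred at y = +77 and -77 mm.
- riser: fixed wooden riser shelf over the back of the tray, carrying two glass jars and a blue vase. Origin and axes are the tray's. Board from x = 35 to 185 mm, y = -180 to 180 mm, 18 mm thick, its underside 260 mm above the work surface; thin steel legs at y = +/-168 mm, x = 52 and 168 mm.
- rest: fixed white stand of the rake. Origin: under the centre of its tooth trough, on the work surface; z up. The teeth stand on its 8 mm base between two 20 mm high ribs (inner faces at x = -11 and 11 mm); the paddle leans on a padded bar along y, 70 mm long, 10 mm thick, at x = -38, z = 74 mm. In its stand the rake has the stand's axes and its origin 8 mm above the stand's.
- rake: loose wooden hand rake, 0.14 to 0.24 kg. Origin: middle of the teeth's lower ends; z up along the teeth (vertical in the stand and in use), y along the row. Six steel teeth 40 mm long, 6 mm thick in x, over y = -52 to 52 mm; head bar 18 mm thick (x) at z = 36 to 52 mm. The handle, a flat paddle, rises from the head at x = 0, z = 45 mm and leans 45 degrees from z towards -x.
- rake_grip (a point): where to grip the rake: on the middle line of its paddle, 95 mm up from the head (rake frame x = -67, y = 0, z = 112 mm), 30 mm below its end. Axes are the rake's. The paddle is 125 mm long, 92 mm wide in y (too wide to take by its edges) and 14 mm thick: grip it across the thickness, fingers pointing down along it, so tilted 45 degrees.
- stick_l0: loose dark square wooden stick, 10 x 120 x 10 mm, 15 g, with a brass band near one end; starts askew (up to 0.45 rad from the tray's y) as the front one in the left (+y) bay. Origin: centre of its underside; y is its long axis. Its middle starts within 4 mm of x = -72 mm and 7 mm of the bay's centre line, on the tray floor.
- stick_l1: loose dark square wooden stick, 10 x 120 x 10 mm, 15 g, with a brass band near one end; starts askew (up to 0.45 rad from the tray's y) as the middle one in the left (+y) bay. Origin: centre of its underside; y is its long axis. Its middle starts within 4 mm of x = -20 mm and 7 mm of the bay's centre line, on the tray floor.
- stick_l2: loose dark square wooden stick, 10 x 120 x 10 mm, 15 g, with a brass band near one end; starts askew (up to 0.45 rad from the tray's y) as the back one in the left (+y) bay. Origin: centre of its underside; y is its long axis. Its middle starts within 4 mm of x = 32 mm and 7 mm of the bay's centre line, on the tray floor.
- stick_r0: loose dark square wooden stick, 10 x 120 x 10 mm, 15 g, with a brass band near one end; starts askew (up to 0.45 rad from the tray's y) as the front one in the right (-y) bay. Origin: centre of its underside; y is its long axis. Its middle starts within 4 mm of x = -72 mm and 7 mm of the bay's centre line, on the tray floor.
- stick_r1: loose dark square wooden stick, 10 x 120 x 10 mm, 15 g, with a brass band near one end; starts askew (up to 0.45 rad from the tray's y) as the middle one in the right (-y) bay. Origin: centre of its underside; y is its long axis. Its middle starts within 4 mm of x = -20 mm and 7 mm of the bay's centre line, on the tray floor.
- stick_r2: loose dark square wooden stick, 10 x 120 x 10 mm, 15 g, with a brass band near one end; starts askew (up to 0.45 rad from the tray's y) as the back one in the right (-y) bay. Origin: centre of its underside; y is its long axis. Its middle starts within 4 mm of x = 32 mm and 7 mm of the bay's centre line, on the tray floor.
- tin: loose round dark green tin, 66 x 66 x 45 mm, right of the tray; bystander. Origin: centre of its underside.
- bowl: loose small pinch bowl, 71 x 68 x 30 mm, left of the tray towards the back; bystander. Origin: centre of its underside.
Not all that is in view belongs to the job. Leave any green or orange look-alike of the stick_r1 alone.

How it is judged (in metres and radians):
On the way, in this order (a step that is already met when the one before it is completed fails the run):
1. the rake is lifted out of its stand (z of rake in the frame of rest above 0.035 m), for 0.1 s.
2. all six sticks lie in rows against the front lip while the rake is still out of its stand (x of stick_l0 in the frame of tray between -0.102 and -0.062 m and z of each of stick_l0, stick_l1, stick_l2, stick_r0, stick_r1, stick_r2 in the frame of tray below 0.01 m and angle between the y axis of each of stick_l0, stick_l1, stick_l2, stick_r0, stick_r1, stick_r2 and the y axis of tray, either way round below 0.12 rad and x of stick_l1 in the frame of tray between -0.102 and -0.062 m and x of stick_l2 in the frame of tray between -0.102 and -0.062 m and x of stick_r0 in the frame of tray between -0.102 and -0.062 m and x of stick_r1 in the frame of tray between -0.102 and -0.062 m and x of stick_r2 in the frame of tray between -0.102 and -0.062 m and horizontal distance between rake and rest above 0.08 m), for 0.2 s.
At the end, for the whole second after the job is handed in: All sticks flat on the tray floor, middles within 38 mm of the front lip's inner face, within 0.12 rad of the tray's y; rake in its rest: origin within 20 mm of the rest's in plan, under 14 mm high, upright within 0.15 rad, turned under 0.2 rad; all at rest (x of stick_l0 in the frame of tray between -0.102 and -0.062 m and z of each of stick_l0, stick_l1, stick_l2, stick_r0, stick_r1, stick_r2 in the frame of tray below 0.01 m and angle between the y axis of each of stick_l0, stick_l1, stick_l2, stick_r0, stick_r1, stick_r2 and the y axis of tray, either way round below 0.12 rad and x of stick_l1 in the frame of tray between -0.102 and -0.062 m and x of stick_l2 in the frame of tray between -0.102 and -0.062 m and x of stick_r0 in the frame of tray between -0.102 and -0.062 m and x of stick_r1 in the frame of tray between -0.102 and -0.062 m and x of stick_r2 in the frame of tray between -0.102 and -0.062 m and horizontal distance between rake and rest below 0.02 m and z of rake in the frame of rest below 0.014 m and angle between rake's own z axis and vertical below 0.15 rad and angle between the y axis of rake and the y axis of rest, either way round below 0.2 rad and linear speed of each of stick_l0, stick_l1, stick_l2, stick_r0, stick_r1, stick_r2, rake below 0.01 m/s); the robot touches nothing.
It fails at once if a stick is touched with the fingers (contact force between the fingers and stick_l0 above 0.5 N or contact force between the fingers and stick_l1 above 0.5 N or contact force between the fingers and stick_l2 above 0.5 N or contact force between the fingers and stick_r0 above 0.5 N or contact force between the fingers and stick_r1 above 0.5 N or contact force between the fingers and stick_r2 above 0.5 N).
It fails at once if the riser shelf or what stands on it is struck (over 6 N) (contact force between any of the arm, the fingers, rake and riser above 6 N).
It fails at once if the tin or the small bowl is shifted by more than 15 mm (distance of any of tin, bowl from where it was at the start of the episode above 0.015 m).
It fails at once if the rake is pressed on a part of the tray with more than 80 N (contact force between rake and tray above 80 N).
It also fails if it takes over 64 s, if anything falls off the work surface, if the arm or the gripper's body presses on something with over 40 N, if the wrist force passes 120 N, or if a joint passes its speed limit or range.

## Working session

There is one attempt and no reset: what is moved stays moved. The work goes in short steps, Python scripts to look and compute and a tool call to move; the robot and the scene stay as the last step left them, time stands still between calls to the robot, and variables do not carry over. Pictures are saved under pics/ and viewed, at most 10 in all, crops included, and the job is handed in when it is done.

Besides the shell and the picture viewer there is one more tool, called after "Call:" by a JSON object that holds its "op" and its "data", one argument or row to a line. send_rows: Moves the arm, as the interface text tells. Its arguments: {"type":"object","properties":{"commands":{"type":"array","items":{"type":"object","properties":{"delta_pos":{"type":"array","items":{"type":"number"}},"angular":{"type":"array","items":{"type":"number"}},"jaw":{"type":"number"}}}},"force":{"type":"number"}},"required":["commands"]}

```bash
mkdir -p pics
cat > h.py <<'E'
import numpy as np,cv2
from scipy.spatial.transform import Rotation as R
from station import get_obs,capture,ticket,nets
def rot(o):
    return R.from_euler('xyz',o)
def ray(c,uv):
    f=200/np.tan(np.radians(c['fov_y'])/2)
    d=np.array([(uv[0]-c['cx'])/f,-(uv[1]-c['cy'])/f,-1])
    return np.array(c['origin']),rot(c['orientation']).apply(d)
def onz(c,uv,z):
    o,d=ray(c,uv); return o+d*(z-o[2])/d[2]
def save(c,n): cv2.imwrite('pics/'+n+'.png',c['img'][:,:,::-1])
def proj(c,p):
    f=200/np.tan(np.radians(c['fov_y'])/2)
    q=rot(c['orientation']).inv().apply(np.array(p)-np.array(c['origin']))
    return np.array([c['cx']+f*q[0]/-q[2],c['cy']-f*q[1]/-q[2]])
E
python3 - <<'E'
from h import *
for n in ['scene','top','wrist']:
    c=capture(n); save(c,n+'0'); print(n,{k:v for k,v in c.items() if k!='img'})
    for q in ['tray','rest','rake','rake_grip','riser','tin','bowl','stick_l0']:
        r=nets.place_of(c,q)[:6]
        print(q,[(np.round(x['uv']).tolist(),round(x['p'],2),np.round(onz(c,x['uv'],0)[:2]).tolist()) for x in r])
o=get_obs();print(o)
E
```

```text
scene {'fov_y': 46.60333212872539, 'cx': 323.27552142007033, 'cy': 199.26838833070883, 'origin': array([-231.10174432, -869.44374673,  736.81271083]), 'orientation': array([ 1.00479405, -0.0076022 , -0.87178785]), 'shot': 1}
tray [([339.0, 232.0], 0.84, [563.0, -264.0])]
rest [([257.0, 190.0], 0.74, [566.0, 59.0])]
rake [([260.0, 191.0], 0.8, [572.0, 50.0])]
rake_grip [([236.0, 166.0], 0.91, [627.0, 225.0]), ([358.0, 246.0], 0.27, [548.0, -339.0])]
riser [([361.0, 246.0], 0.39, [551.0, -344.0])]
tin [([433.0, 284.0], 0.66, [548.0, -553.0]), ([294.0, 176.0], 0.66, [707.0, 37.0])]
bowl [([291.0, 176.0], 0.65, [702.0, 43.0])]
stick_l0 [([304.0, 232.0], 0.63, [503.0, -193.0]), ([325.0, 214.0], 0.62, [605.0, -181.0]), ([310.0, 224.0], 0.56, [542.0, -180.0])]
top {'fov_y': 56.65762574781727, 'cx': 319.0511095540729, 'cy': 202.8101916544904, 'origin': array([ 407.08915592, -240.74186015, 1111.59347272]), 'orientation': array([ 0.11667631,  0.01207034, -1.57192613]), 'shot': 2}
tray [([329.0, 195.0], 0.69, [560.0, -259.0])]
rest [([226.0, 194.0], 0.52, [565.0, 54.0])]
rake [([226.0, 194.0], 
[... 681 characters left out ...]
ick_l0 []
{'time': 1.35, 'qpos': array([-1.19853485,  0.4173977 , -0.01030849,  1.61362756,  0.00471246,
        1.11066786, -0.05299961]), 'dq': array([-0.00078575, -0.00141269,  0.00100605, -0.00079018,  0.00057741,
        0.00010435,  0.00117081]), 'tau': array([-1.25538252e-03, -8.64227343e+01,  6.77847415e-01, -4.35195351e+01,
        1.91915600e-02,  2.08273508e-03, -8.67506515e-06]), 'ee_pos': array([251.27163414, 572.24121982, 245.24989556]), 'ee_rot': array([-3.14151862e+00,  4.73401848e-05,  2.72784806e+00]), 'contact_force': array([-0.89410687,  0.86942415,  0.36244962]), 'torque': array([-0.00502503, -0.00475474, -0.05672425]), 'grip_force': 0.0, 'grip_width': 85.22978408714688}
```

View pics/scene0.png

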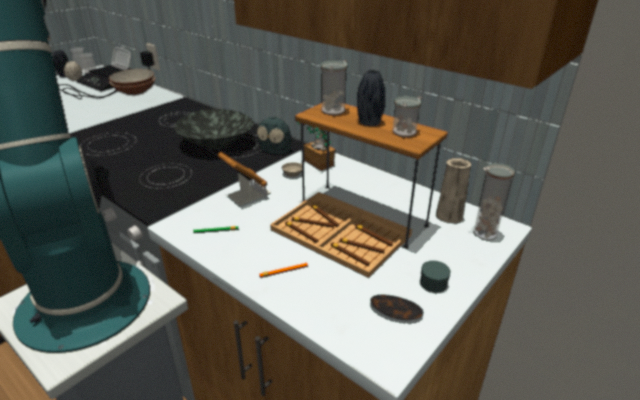

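View pics/top0.png

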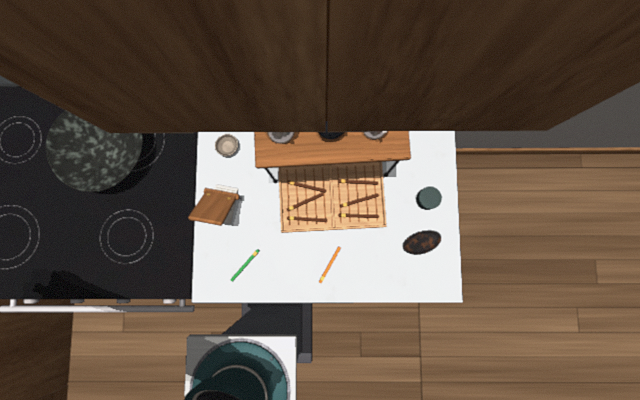

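Run:
```python
import cv2
a=cv2.imread('pics/top0.png')[130:240,185:400]
cv2.imwrite('pics/crop1.png',cv2.resize(a,None,fx=3.6,fy=3.6,interpolation=cv2.INTER_CUBIC))
b=cv2.imread('pics/scene0.png')[140:280,210:410]
cv2.imwrite('pics/crop2.png',cv2.resize(b,None,fx=4,fy=4,interpolation=cv2.INTER_CUBIC))
```

```text
(no output)
```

View pics/crop1.png

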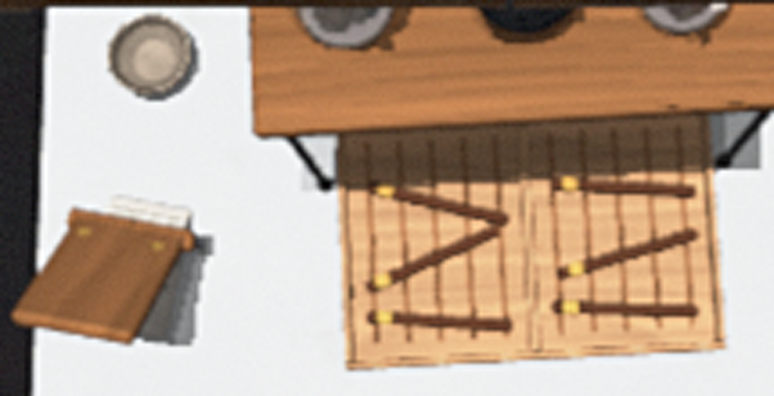

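View pics/crop2.png

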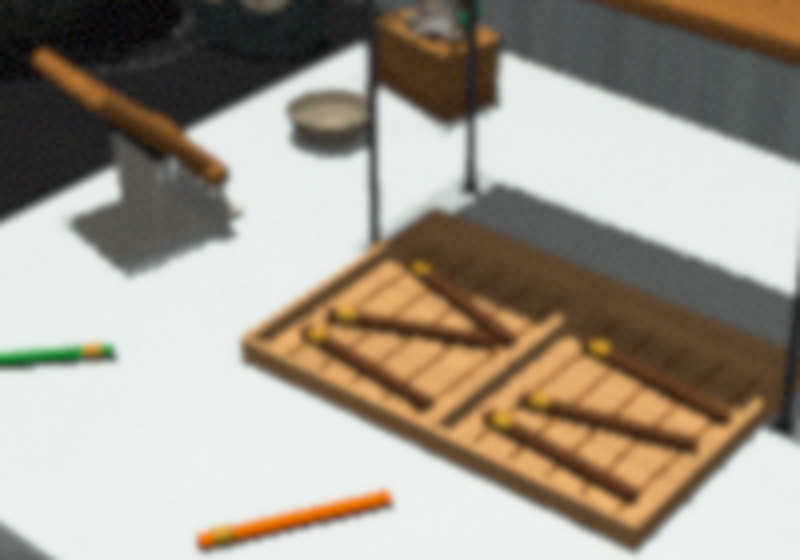

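Run:
```python
from h import *
from scipy.optimize import least_squares
c=dict(np.load('c.npz')) if 0 else capture('top'); s=capture('scene')
U=lambda p:np.array([185+(p[0]+.5)/3.6-.5,130+(p[1]+.5)/3.6-.5])
S=lambda p:np.array([210+(p[0]+.5)/4-.5,140+(p[1]+.5)/4-.5])
def fit(obs,x0):
    def P(x,m): return np.array(m)*[1,1,1]@rot([0,0,x[2]]).as_matrix().T+[x[0],x[1],0]
    f=lambda x:np.concatenate([proj(k,P(x,m))-uv for k,m,uv in obs])
    r=least_squares(f,x0,loss='soft_l1',x_scale=[10,10,.1]); print(np.round(r.x,3),np.round(f(r.x),1).tolist()); return r.x
fit([(c,(-106,156,11),U((348,368))),(c,(-106,-156,11),U((725,348))),(s,(-106,156,22),S((245,343))),(s,(-106,-156,22),S((636,533))),(s,(-106,156,0),S((247,358))),(s,(-106,-156,0),S((636,549)))],[560,-260,0])
fit([(c,(-93.3,46,136.4),U((12,320))),(c,(-93.3,-46,136.4),U((130,342))),(c,(9,52,60),U((72,210))),(c,(9,-52,60),U((192,232)))],[565,55,-.2])
fit([(c,(-93.3,46,136.4),U((12,320))),(c,(-93.3,-46,136.4),U((130,342))),(c,(9,52,60),U((72,210))),(c,(9,-52,60),U((192,232))),(s,(0,0,8),[260,191]),(s,(-67,0,120),[236,166])],[565,55,-.2])
for n,k in (('top',c),('scene',s)):
  for q in ['rake','rest','rake_grip']:
    for r in nets.place_of(k,q): print(n,q,np.round(r['uv'],1),round(r['p'],2),np.round(onz(k,r['uv'],{'rake':8,'rest':0,'rake_grip':120}[q])))
```

```text
[ 5.64899e+02 -2.68671e+02  4.20000e-02] [0.5, -0.9, 1.1, 0.0, -0.8, -2.7, 0.3, -1.7, -0.9, 0.3, -0.2, 1.4]
[ 5.60444e+02  5.42580e+01 -2.15000e-01] [-0.6, 0.5, 0.3, 1.8, -0.6, -2.1, 1.0, -0.7]
[ 5.61471e+02  5.22480e+01 -2.19000e-01] [0.1, 0.0, 0.9, 1.4, 0.1, -2.5, 1.7, -1.0, -3.3, -1.5, -2.7, -3.1]
top rake [223.7 193.2] 0.72 [566.  60.   8.]
top rest [220.8 198.9] 0.75 [550.  70.   0.]
top rake_grip [207.9 216.3] 0.94 [488.  70. 120.]
top rake_grip [228.1 192.9] 0.4 [551.  17. 120.]
scene rake [259.8 189.3] 0.63 [568.  46.   8.]
scene rest [255.1 190.7] 0.9 [562.  61.   0.]
scene rest [339.2 232.7] 0.41 [ 561. -266.    0.]
scene rake_grip [234.2 165.2] 0.8 [489.  54. 120.]
```

```bash
cat >> h.py <<'E'
import json
def ort(yaw,tilt=np.pi/4):  # tool pose gripping rake with yaw
    d=R.from_euler('z',yaw); t=np.pi/2-tilt
    z=np.array([np.cos(t),0,-np.sin(t)]);x=np.array([0,1,0.]);y=np.cross(z,x)
    return d*R.from_matrix(np.c_[x,y,z])
def plan(p1,R1,n,p0=None,R0=None,jaw=1):
    o=get_obs()
    p0=np.array(o['ee_pos'] if p0 is None else p0); R0=rot(o['ee_rot']) if R0 is None else R0
    w=(R0.inv()*R1).as_rotvec()/n; d=(np.array(p1)-p0)/n; Rk=R0
    for k in range(n):
        print(json.dumps({"delta_pos":np.round(Rk.inv().apply(d)/10,2).tolist(),"angular":np.round(w,3).tolist(),"jaw":jaw}))
        Rk=Rk*R.from_rotvec(np.round(w,3))
    print('rot err',(Rk.inv()*R1).magnitude())
def tcp(x,y,yaw,z=0): # rake origin pose -> tcp
    return np.array([x,y,z])+R.from_euler('z',yaw).apply([-67,0,112])+5*ort(yaw).apply([0,0,1])
E
python3 - <<'E'
from h import *
th=-.216;Rt=ort(th)
p=tcp(562,54,th,8); print(p); plan(p-95*Rt.apply([0,0,1]),Rt,16)
E
```

```text
[500.01028574  67.60197713 116.46446609]
{"delta_pos": [-2.28, -2.35, 0.39], "angular": [-0.041, -0.034, 0.081], "jaw": 1}
{"delta_pos": [-2.45, -2.17, 0.37], "angular": [-0.041, -0.034, 0.081], "jaw": 1}
{"delta_pos": [-2.61, -1.98, 0.37], "angular": [-0.041, -0.034, 0.081], "jaw": 1}
{"delta_pos": [-2.74, -1.78, 0.39], "angular": [-0.041, -0.034, 0.081], "jaw": 1}
{"delta_pos": [-2.87, -1.57, 0.41], "angular": [-0.041, -0.034, 0.081], "jaw": 1}
{"delta_pos": [-2.97, -1.35, 0.45], "angular": [-0.041, -0.034, 0.081], "jaw": 1}
{"delta_pos": [-3.05, -1.12, 0.51], "angular": [-0.041, -0.034, 0.081], "jaw": 1}
{"delta_pos": [-3.12, -0.9, 0.57], "angular": [-0.041, -0.034, 0.081], "jaw": 1}
{"delta_pos": [-3.16, -0.67, 0.64], "angular": [-0.041, -0.034, 0.081], "jaw": 1}
{"delta_pos": [-3.18, -0.44, 0.73], "angular": [-0.041, -0.034, 0.081], "jaw": 1}
{"delta_pos": [-3.18, -0.21, 0.82], "angular": [-0.041, -0.034, 0.081], "jaw": 1}
{"delta_pos": [-3.16, 0.01, 0.93], "angular": [-0.041, -0.034, 0.081], "jaw": 1}
{"delta_pos": [-3.12, 0.22, 1.04], "angular": [-0.041, -0.034, 0.081], "jaw": 1}
{"delta_pos": [-3.05, 0.43, 1.16], "angular": [-0.041, -0.034, 0.081], "jaw": 1}
{"delta_pos": [-2.97, 0.62, 1.28], "angular": [-0.041, -0.034, 0.081], "jaw": 1}
{"delta_pos": [-2.87, 0.8, 1.41], "angular": [-0.041, -0.034, 0.081], "jaw": 1}
rot err 0.006274885207107257
```

Call:
{"op": "send_rows", "data": {
  "commands": [
    {"delta_pos": [-2.28, -2.35, 0.39], "angular": [-0.041, -0.034, 0.081], "jaw": 1},
    {"delta_pos": [-2.45, -2.17, 0.37], "angular": [-0.041, -0.034, 0.081], "jaw": 1},
    {"delta_pos": [-2.61, -1.98, 0.37], "angular": [-0.041, -0.034, 0.081], "jaw": 1},
    {"delta_pos": [-2.74, -1.78, 0.39], "angular": [-0.041, -0.034, 0.081], "jaw": 1},
    {"delta_pos": [-2.87, -1.57, 0.41], "angular": [-0.041, -0.034, 0.081], "jaw": 1},
    {"delta_pos": [-2.97, -1.35, 0.45], "angular": [-0.041, -0.034, 0.081], "jaw": 1},
    {"delta_pos": [-3.05, -1.12, 0.51], "angular": [-0.041, -0.034, 0.081], "jaw": 1},
    {"delta_pos": [-3.12, -0.9, 0.57], "angular": [-0.041, -0.034, 0.081], "jaw": 1}
  ]
}}

```text
time: 2.42
ee_pos: [343.0, 325.6, 214.5]
ee_rot: [2.745, 0.144, 2.037]
contact_force: [1.4, -0.1, 0.1]
grip_width: 85.3
grip_force: 0.0
```

Call:
{"op": "send_rows", "data": {
  "commands": [
    {"delta_pos": [-3.16, -0.67, 0.64], "angular": [-0.041, -0.034, 0.081], "jaw": 1},
    {"delta_pos": [-3.18, -0.44, 0.73], "angular": [-0.041, -0.034, 0.081], "jaw": 1},
    {"delta_pos": [-3.18, -0.21, 0.82], "angular": [-0.041, -0.034, 0.081], "jaw": 1},
    {"delta_pos": [-3.16, 0.01, 0.93], "angular": [-0.041, -0.034, 0.081], "jaw": 1},
    {"delta_pos": [-3.12, 0.22, 1.04], "angular": [-0.041, -0.034, 0.081], "jaw": 1},
    {"delta_pos": [-3.05, 0.43, 1.16], "angular": [-0.041, -0.034, 0.081], "jaw": 1},
    {"delta_pos": [-2.97, 0.62, 1.28], "angular": [-0.041, -0.034, 0.081], "jaw": 1},
    {"delta_pos": [-2.87, 0.8, 1.41], "angular": [-0.041, -0.034, 0.081], "jaw": 1}
  ]
}}

```text
time: 3.08
ee_pos: [432.6, 87.2, 184.7]
ee_rot: [2.359, 0.009, 1.367]
contact_force: [1.5, -0.3, 0.0]
grip_width: 85.2
grip_force: 0.0
```

Run:
```python
from h import *
c=capture('wrist');save(c,'w1');o=get_obs();print(o['time'],o['ee_pos'],o['qpos'])
Rt=ort(-.216);p=tcp(562,54,-.216,8)
print('err',np.round(p-95*Rt.apply([0,0,1])-o['ee_pos'],1),(rot(o['ee_rot']).inv()*Rt).as_rotvec().round(3))
yr=lambda th:R.from_euler('z',th)
for m in [(-93.3,46,128.4),(-93.3,-46,128.4),(-83.4,46,138.4),(-83.4,-46,138.4),(9,52,52),(9,-52,52),(-67,0,112)]:
    print(m,proj(c,yr(-.216).apply(m)+[562,54,8]).round(1))
for q in ['rake_grip','rake']: print(q,[(r['uv'],r['p']) for r in nets.place_of(c,q)])
```

```text
3.1333 [433.21361331  83.54587621 183.91566894] [-1.03226523  0.02000608  0.41444568  2.56968045  1.62696976  0.54797938
 -2.300679  ]
err [ 1.2 -1.5 -0.3] [0.001 0.003 0.004]
(-93.3, 46, 128.4) [312.2 162.4]
(-93.3, -46, 128.4) [311.1 281.6]
(-83.4, 46, 138.4) [332.9 162.7]
(-83.4, -46, 138.4) [329.4 281.9]
(9, 52, 52) [331.7 139. ]
(9, -52, 52) [329.3 227.3]
(-67, 0, 112) [321.1 212.3]
rake_grip [([321.4, 212.2], 0.74)]
rake []
```

View pics/w1.png

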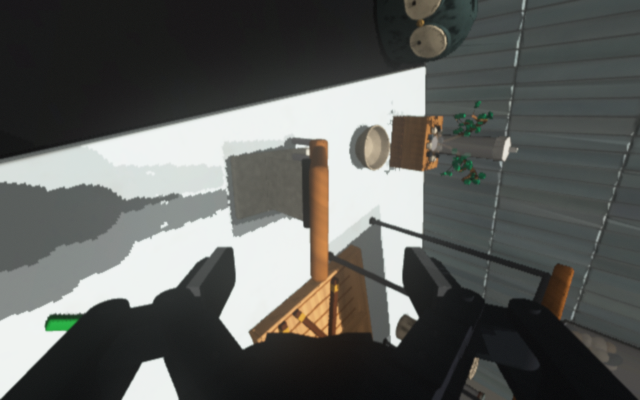

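Run:
```python
from h import *
c=capture('wrist')
im=c['img'].astype(int)
for r in range(140,290,12):
    row=im[r]; m=np.where((row[:,0]-row[:,2]>50)&(np.abs(np.arange(640)-320)<30))[0]
    print(r,m.min() if len(m) else None,m.max() if len(m) else None)
for th in (-.216,-.18):
  for m in [(-93.3,46,128.4),(-93.3,-46,128.4),(-83.4,46,138.4),(-83.4,-46,138.4),(9,52,52),(9,-52,52),(9,52,36),(5,46,50)]:
    print(th,m,proj(c,R.from_euler('z',th).apply(m)+[562,54,8]).round(1))
Rt=ort(-.2);p=tcp(562,54,-.2,8);plan(p,Rt,7)
```

```text
140 318 327
152 325 327
164 326 327
176 315 328
188 314 328
200 314 328
212 314 328
224 314 328
236 313 328
248 313 328
260 314 328
272 313 337
284 317 338
-0.216 (-93.3, 46, 128.4) [313.2 161.8]
-0.216 (-93.3, -46, 128.4) [311.7 281.1]
-0.216 (-83.4, 46, 138.4) [334.  162.2]
-0.216 (-83.4, -46, 138.4) [330.  281.5]
-0.216 (9, 52, 52) [332.7 138.4]
-0.216 (9, -52, 52) [329.9 226.8]
-0.216 (9, 52, 36) [322.3 137.4]
-0.216 (5, 46, 50) [328.7 144. ]
-0.18 (-93.3, 46, 128.4) [311.4 167. ]
-0.18 (-93.3, -46, 128.4) [313.3 284.1]
-0.18 (-83.4, 46, 138.4) [332.3 166.9]
-0.18 (-83.4, -46, 138.4) [331.4 284.1]
-0.18 (9, 52, 52) [331.5 138.2]
-0.18 (9, -52, 52) [330.9 226.1]
-0.18 (9, 52, 36) [321.1 137.2]
-0.18 (5, 46, 50) [327.6 144. ]
{"delta_pos": [-0.1, 0.03, 1.4], "angular": [-0.001, 0.001, 0.001], "jaw": 1}
{"delta_pos": [-0.1, 0.03, 1.4], "angular": [-0.001, 0.001, 0.001], "jaw": 1}
{"delta_pos": [-0.1, 0.02, 1.4], "angular": [-0.001, 0.001, 0.001], "jaw": 1}
{"delta_pos": [-0.1, 0.02, 1.4], "angular": [-0.001, 0.001, 0.001], "jaw": 1}
{"delta_pos": [-0.1, 0.02, 1.4], "angular": [-0.001, 0.001, 0.001], "jaw": 1}
{"delta_pos": [-0.1, 0.02, 1.4], "angular": [-0.001, 0.001, 0.001], "jaw": 1}
{"delta_pos": [-0.11, 0.02, 1.4], "angular": [-0.001, 0.001, 0.001], "jaw": 1}
rot err 0.003914728956594947
```

Run:
```python
from h import *
print(get_obs()['ee_pos'],get_obs()['qpos'])
Rt=ort(-.185);p=tcp(562,54,-.216,8)-2*Rt.apply([0,1,0]);plan(p,Rt,7)
```

```text
[432.51671508  88.14089237 184.55841719] [-1.03739336  0.01763662  0.4095717   2.56468138  1.60407025  0.54715586
 -2.26787298]
{"delta_pos": [-0.08, -0.0, 1.4], "angular": [-0.001, 0.003, -0.0], "jaw": 1}
{"delta_pos": [-0.09, -0.0, 1.4], "angular": [-0.001, 0.003, -0.0], "jaw": 1}
{"delta_pos": [-0.09, -0.0, 1.4], "angular": [-0.001, 0.003, -0.0], "jaw": 1}
{"delta_pos": [-0.1, -0.01, 1.4], "angular": [-0.001, 0.003, -0.0], "jaw": 1}
{"delta_pos": [-0.1, -0.01, 1.4], "angular": [-0.001, 0.003, -0.0], "jaw": 1}
{"delta_pos": [-0.1, -0.01, 1.4], "angular": [-0.001, 0.003, -0.0], "jaw": 1}
{"delta_pos": [-0.11, -0.01, 1.4], "angular": [-0.001, 0.003, -0.0], "jaw": 1}
rot err 0.00315335490447009
```

Call:
{"op": "send_rows", "data": {
  "commands": [
    {"delta_pos": [-0.1, 0, 1.4], "angular": [-0.001, 0.003, 0], "jaw": 1},
    {"delta_pos": [-0.1, 0, 1.4], "angular": [-0.001, 0.003, 0], "jaw": 1},
    {"delta_pos": [-0.1, 0, 1.4], "angular": [-0.001, 0.003, 0], "jaw": 1},
    {"delta_pos": [-0.1, 0, 1.4], "angular": [-0.001, 0.003, 0], "jaw": 1},
    {"delta_pos": [-0.1, 0, 1.4], "angular": [-0.001, 0.003, 0], "jaw": 1},
    {"delta_pos": [-0.1, 0, 1.4], "angular": [-0.001, 0.003, 0], "jaw": 1},
    {"delta_pos": [0, 0, 0], "angular": [0, 0, 0], "jaw": 1},
    {"delta_pos": [0, 0, 0], "angular": [0, 0, 0], "jaw": 1}
  ]
}}

```text
time: 3.95
ee_pos: [487.7, 70.8, 127.3]
ee_rot: [2.355, 0.001, 1.382]
contact_force: [0.2, -0.3, -0.5]
grip_width: 85.2
grip_force: 0.0
```

Run:
```python
from h import *
c=capture('wrist');o=get_obs();print(o['time'],o['ee_pos'],o['qpos'])
im=c['img'].astype(int)
for r in range(120,300,20):
    row=im[r]; m=np.where((row[:,0]-row[:,2]>50)&(np.abs(np.arange(640)-320)<30))[0]
    print(r,m.min() if len(m) else None,m.max() if len(m) else None)
for m in [(-93.3,46,128.4),(-93.3,-46,128.4),(-83.4,46,138.4),(-83.4,-46,138.4),(-67,0,112)]:
    print(m,proj(c,R.from_euler('z',-.185).apply(m)+[562,54,8]).round(1))
print('grip',[(r['uv'],r['p']) for r in nets.place_of(c,'rake_grip')])
Rt=ort(-.185);p=tcp(562,54,-.216,8)-2*Rt.apply([0,1,0]);print(p);plan(p,Rt,1)
```

```text
4.0 [487.49789987  71.21288706 127.56913715] [-0.76771274  0.28036441  0.32359114  2.51430701  2.20800439  0.46759903
 -2.80931491]
120 None None
140 None None
160 326 329
180 329 330
200 310 335
220 309 334
240 309 334
260 319 333
280 None None
(-93.3, 46, 128.4) [305.7 190.2]
(-93.3, -46, 128.4) [308.5 370.3]
(-83.4, 46, 138.4) [340.8 190.2]
(-83.4, -46, 138.4) [337.  370.4]
(-67, 0, 112) [322. 257.]
grip [([320.2, 254.0], 0.69)]
[498.62020396  67.86211682 115.05025253]
{"delta_pos": [-0.16, -0.08, 1.73], "angular": [0.002, 0.002, -0.002], "jaw": 1}
rot err 0.0005380839598072942
```

Call:
{"op": "send_rows", "data": {
  "commands": [
    {"delta_pos": [0, 0, -1.5], "angular": [0, 0, 0], "jaw": 1},
    {"delta_pos": [0, 0, -1.5], "angular": [0, 0, 0], "jaw": 1},
    {"delta_pos": [0, 0, -1.5], "angular": [0, 0, 0], "jaw": 1},
    {"delta_pos": [0, 0, 0], "angular": [0, 0, 0.12], "jaw": 1},
    {"delta_pos": [0, 0, 0], "angular": [0, 0, 0.12], "jaw": 1},
    {"delta_pos": [0, 0, 0], "angular": [0, 0, 0.12], "jaw": 1},
    {"delta_pos": [0, 0, 0], "angular": [0, 0, 0.12], "jaw": 1},
    {"delta_pos": [0, 0, 0], "angular": [0, 0, 0.12], "jaw": 1}
  ]
}}

```text
time: 4.72
ee_pos: [456.0, 77.5, 156.8]
ee_rot: [2.382, -0.209, 1.163]
contact_force: [-0.7, -0.2, -0.7]
grip_width: 85.7
grip_force: 0.0
```

Run:
```python
from h import *
o=get_obs();print(o['time'],o['ee_pos'].round(1),o['ee_rot'].round(3),o['qpos'].round(3))
```

```text
4.7167 [456.   77.5 156.8] [ 2.382 -0.209  1.163] [-0.54   0.137 -0.004  2.546  1.886  0.522 -2.8  ]
```

Call:
{"op": "send_rows", "data": {
  "commands": [
    {"delta_pos": [0, 0, 0], "angular": [0, 0, -0.12], "jaw": 1},
    {"delta_pos": [0, 0, 0], "angular": [0, 0, -0.12], "jaw": 1},
    {"delta_pos": [0, 0, 0], "angular": [0, 0, -0.12], "jaw": 1},
    {"delta_pos": [0, 0, 0], "angular": [0, 0, -0.12], "jaw": 1},
    {"delta_pos": [0, 0, 0], "angular": [0, 0, -0.12], "jaw": 1},
    {"delta_pos": [0, 0, 0], "angular": [0, 0, -0.12], "jaw": 1},
    {"delta_pos": [0, 0, 0], "angular": [0, 0, -0.12], "jaw": 1},
    {"delta_pos": [0, 0, 0], "angular": [0, 0, -0.12], "jaw": 1}
  ]
}}

```text
time: 5.38
ee_pos: [456.0, 76.9, 156.6]
ee_rot: [2.479, 0.452, 1.887]
contact_force: [-0.5, 0.7, 0.2]
grip_width: 85.4
grip_force: 0.0
```

Run:
```python
from h import *
o=get_obs();print(o['time'],o['ee_pos'].round(1),o['ee_rot'].round(3),o['qpos'].round(3))
```

```text
5.3833 [456.   76.9 156.6] [2.479 0.452 1.887] [-0.598  0.137  0.059  2.548  1.891  0.514 -1.841]
```

Call:
{"op": "send_rows", "data": {
  "commands": [
    {"delta_pos": [0, 0, 0], "angular": [0, 0, -0.12], "jaw": 1},
    {"delta_pos": [0, 0, 0], "angular": [0, 0, -0.12], "jaw": 1},
    {"delta_pos": [0, 0, 0], "angular": [0, 0, -0.12], "jaw": 1},
    {"delta_pos": [0, 0, 0], "angular": [0, 0, -0.12], "jaw": 1},
    {"delta_pos": [0, 0, 0], "angular": [0, 0, -0.12], "jaw": 1},
    {"delta_pos": [0, 0, 0], "angular": [0, 0, -0.12], "jaw": 1},
    {"delta_pos": [0, 0, 0], "angular": [0, 0, -0.12], "jaw": 1},
    {"delta_pos": [0, 0, 0], "angular": [0, 0, -0.12], "jaw": 1}
  ]
}}

```text
time: 6.05
ee_pos: [456.0, 76.9, 156.5]
ee_rot: [-3.085, 0.78, 3.029]
contact_force: [0.5, -0.7, 0.7]
grip_width: 85.5
grip_force: 0.0
```

Call:
{"op": "send_rows", "data": {
  "commands": [
    {"delta_pos": [0, 0, 0], "angular": [0, 0, -0.12], "jaw": 1},
    {"delta_pos": [0, 0, 0], "angular": [0, 0, -0.12], "jaw": 1},
    {"delta_pos": [0, 0, 0], "angular": [0, 0, -0.12], "jaw": 1},
    {"delta_pos": [0, 0, 0], "angular": [0, 0, -0.12], "jaw": 1},
    {"delta_pos": [0, 0, 0], "angular": [0, 0, -0.12], "jaw": 1},
    {"delta_pos": [0, 0, 0], "angular": [0, 0, -0.12], "jaw": 1},
    {"delta_pos": [0, 0, 0], "angular": [0, 0, -0.12], "jaw": 1},
    {"delta_pos": [0, 0, 0], "angular": [0, 0, -0.12], "jaw": 1}
  ]
}}

```text
time: 6.72
ee_pos: [456.0, 77.0, 156.5]
ee_rot: [-2.44, 0.38, -2.178]
contact_force: [0.5, -0.1, 0.1]
grip_width: 85.4
grip_force: 0.0
```

```bash
sed -i 's/^    return d\*R.from_matrix(np.c_\[x,y,z\])/    return d*R.from_matrix(np.c_[-x,-y,z])/' h.py
python3 - <<'E'
from h import *
o=get_obs();print(o['time'],o['ee_pos'].round(1),o['ee_rot'].round(3),o['qpos'].round(3))
Rt=ort(-.185);p=tcp(562,54,-.216,8)+2*Rt.apply([0,1,0]);plan(p-50*Rt.apply([0,0,1]),Rt,6)
E
```

```text
6.7167 [456.   77.  156.5] [-2.44   0.38  -2.178] [-0.711  0.137  0.178  2.551  1.902  0.498  0.064]
{"delta_pos": [0.0, -0.03, 0.17], "angular": [0.0, -0.001, -0.093], "jaw": 1}
{"delta_pos": [0.0, -0.03, 0.17], "angular": [0.0, -0.001, -0.093], "jaw": 1}
{"delta_pos": [0.01, -0.03, 0.17], "angular": [0.0, -0.001, -0.093], "jaw": 1}
{"delta_pos": [0.01, -0.03, 0.17], "angular": [0.0, -0.001, -0.093], "jaw": 1}
{"delta_pos": [0.01, -0.03, 0.17], "angular": [0.0, -0.001, -0.093], "jaw": 1}
{"delta_pos": [0.02, -0.03, 0.17], "angular": [0.0, -0.001, -0.093], "jaw": 1}
rot err 0.0025251070312621595
```

Call:
{"op": "send_rows", "data": {
  "commands": [
    {"delta_pos": [0, -0.03, 0.17], "angular": [0, -0.001, -0.093], "jaw": 1},
    {"delta_pos": [0, -0.03, 0.17], "angular": [0, -0.001, -0.093], "jaw": 1},
    {"delta_pos": [0.01, -0.03, 0.17], "angular": [0, -0.001, -0.093], "jaw": 1},
    {"delta_pos": [0.01, -0.03, 0.17], "angular": [0, -0.001, -0.093], "jaw": 1},
    {"delta_pos": [0.01, -0.03, 0.17], "angular": [0, -0.001, -0.093], "jaw": 1},
    {"delta_pos": [0.02, -0.03, 0.17], "angular": [0, -0.001, -0.093], "jaw": 1},
    {"delta_pos": [0, 0, 1.2], "angular": [0, 0, 0], "jaw": 1},
    {"delta_pos": [0, 0, 1.2], "angular": [0, 0, 0], "jaw": 1}
  ]
}}

```text
time: 7.38
ee_pos: [480.9, 71.5, 133.6]
ee_rot: [-2.357, 0.005, -1.76]
contact_force: [0.3, -0.1, 0.4]
grip_width: 85.2
grip_force: 0.0
```

Run:
```python
from h import *
o=get_obs();print(o['time'],o['ee_pos'].round(1),o['ee_rot'].round(3),o['qpos'].round(3))
c=capture('wrist')
im=c['img'].astype(int)
for r in range(100,330,20):
    row=im[r]; m=np.where((row[:,0]-row[:,2]>50)&(np.abs(np.arange(640)-320)<40))[0]
    print(r,m.min() if len(m) else None,m.max() if len(m) else None)
for m in [(-93.3,46,128.4),(-93.3,-46,128.4),(-83.4,46,138.4),(-83.4,-46,138.4),(-67,0,112)]:
    print(m,proj(c,R.from_euler('z',-.185).apply(m)+[562,54,8]).round(1))
print('grip',[(r['uv'],r['p']) for r in nets.place_of(c,'rake_grip')])
Rt=ort(-.185);p=tcp(562,54,-.216,8)+2*Rt.apply([0,1,0]);print(p);plan(p,Rt,2)
```

```text
7.3833 [480.9  71.5 133.6] [-2.357  0.005 -1.76 ] [-0.678  0.244  0.215  2.522  2.138  0.483  0.409]
100 None None
120 None None
140 308 320
160 308 309
180 304 325
200 303 329
220 303 328
240 305 324
260 None None
280 None None
300 304 326
320 305 327
(-93.3, 46, 128.4) [328.2 346.7]
(-93.3, -46, 128.4) [328.8 172.2]
(-83.4, 46, 138.4) [301.1 347. ]
(-83.4, -46, 138.4) [295.9 172.5]
(-67, 0, 112) [314.5 240.8]
grip [([320.1, 240.5], 0.62)]
[498.62020396  67.86211682 115.05025253]
{"delta_pos": [-0.02, -0.01, 1.25], "angular": [0.001, -0.001, -0.004], "jaw": 1}
{"delta_pos": [-0.02, -0.0, 1.25], "angular": [0.001, -0.001, -0.004], "jaw": 1}
rot err 0.0006928380890511619
```

Call:
{"op": "send_rows", "data": {
  "commands": [
    {"delta_pos": [0, 0, 0.84], "angular": [0, 0, 0], "jaw": 1},
    {"delta_pos": [0, 0, 0.84], "angular": [0, 0, 0], "jaw": 1},
    {"delta_pos": [0, 0, 0.84], "angular": [0, 0, 0], "jaw": 1},
    {"delta_pos": [0, 0, 0], "angular": [0, 0, 0], "jaw": 0.2},
    {"delta_pos": [0, 0, 0], "angular": [0, 0, 0], "jaw": 0},
    {"delta_pos": [0, 0, 0], "angular": [0, 0, 0], "jaw": 0},
    {"delta_pos": [0, 0, 0], "angular": [0, 0, 0], "jaw": 0},
    {"delta_pos": [0, 0, 0], "angular": [0, 0, 0], "jaw": 0}
  ],
  "force": 80
}}

```text
time: 8.15
ee_pos: [498.2, 66.8, 115.3]
ee_rot: [-2.358, 0.005, -1.764]
contact_force: [-0.5, -0.3, -1.1]
grip_width: 25.5
grip_force: 0.0
```

Run:
```python
from h import *
o=get_obs();print(o['time'],o['ee_pos'].round(1),o['ee_rot'].round(3),o['qpos'].round(3),o['grip_width'],o['grip_force'],o['contact_force'])
R1=ort(-.185)
print((rot(o['ee_rot']).inv()*R1).as_rotvec().round(3), (R1.inv()).apply([0,0,1]))
print('tray yaw .042 tool angular',)
```

```text
8.15 [498.2  66.8 115.3] [-2.358  0.005 -1.764] [-0.615  0.319  0.191  2.494  2.258  0.497  0.303] 25.48366630258572 0.0 [-0.46329967 -0.3191993  -1.14513405]
[ 0.002 -0.002 -0.009] [ 5.55111512e-17 -7.07106781e-01 -7.07106781e-01]
tray yaw .042 tool angular
```

Call:
{"op": "send_rows", "data": {
  "commands": [
    {"delta_pos": [0, 0, 0], "angular": [0, 0, 0], "jaw": 0},
    {"delta_pos": [0, 0, 0], "angular": [0, 0, 0], "jaw": 0},
    {"delta_pos": [0, 0, 0], "angular": [0, 0, 0], "jaw": 0},
    {"delta_pos": [0, 0, 0], "angular": [0, 0, 0], "jaw": 0},
    {"delta_pos": [0, -0.7, -0.7], "angular": [0, 0, 0], "jaw": 0},
    {"delta_pos": [0, -1, -1], "angular": [0, 0, 0], "jaw": 0},
    {"delta_pos": [0, -1, -1], "angular": [0, 0, 0], "jaw": 0},
    {"delta_pos": [0, -1, -1], "angular": [0, 0, 0], "jaw": 0}
  ],
  "force": 100
}}

```text
time: 8.82
ee_pos: [498.0, 66.2, 167.3]
ee_rot: [-2.36, 0.004, -1.764]
contact_force: [0.4, 0.5, -2.1]
grip_width: 13.0
grip_force: 97.7
```

Run:
```python
from h import *
o=get_obs();print(o['time'],o['ee_pos'].round(1),o['ee_rot'].round(3),o['qpos'].round(3),o['grip_width'],o['grip_force'],o['contact_force'])
c=capture('scene'); save(c,'s1')
a=c['img'][130:280,200:420,::-1]; cv2.imwrite('pics/crop3.png',cv2.resize(a,None,fx=3.6,fy=3.6,interpolation=cv2.INTER_CUBIC))
for n in ['rake','rake_grip','rest']: print(n,[(np.round(r['uv'],1),r['p']) for r in nets.place_of(c,n)])
# predicted
th=-.19
tp=o['ee_pos'];Rk=rot(o['ee_rot'])
g=tp-5*Rk.apply([0,0,1]); yaw=Rk.as_matrix(); th=np.arctan2(-yaw[1,0],-yaw[0,0])-np.pi/2; print('yaw',th)
org=g-R.from_euler('z',th).apply([-67,0,112]); print(org, proj(c,org),proj(c,g))
for m in [(-83.4,46,138.4),(-83.4,-46,138.4),(-93.3,-46,128.4),(9,-52,52),(0,-52,0),(0,52,0)]: print(m,proj(c,R.from_euler('z',th).apply(m)+org).round(1))
```

```text
8.8167 [498.   66.2 167.3] [-2.36   0.004 -1.764] [-0.721  0.162  0.301  2.476  1.948  0.41   0.662] 12.968238878472867 97.73566603660583 [ 0.4309729   0.52410611 -2.10535228]
rake [(array([256.4, 180. ]), 0.76), (array([374.4, 238.8]), 0.74)]
rake_grip []
rest [(array([256.4, 191.2]), 0.66)]
yaw -0.1931235798303237
[560.25408959  53.99202688  58.86568116] [254.81020865 174.7753181 ] [231.07288501 146.70537602]
(-83.4, 46, 138.4) [216.6 133.9]
(-83.4, -46, 138.4) [233.3 145.4]
(-93.3, -46, 128.4) [230.3 149.8]
(9, -52, 52) [265.9 164.9]
(0, -52, 0) [264.4 181.7]
(0, 52, 0) [245.7 168.1]
```

View pics/crop3.png

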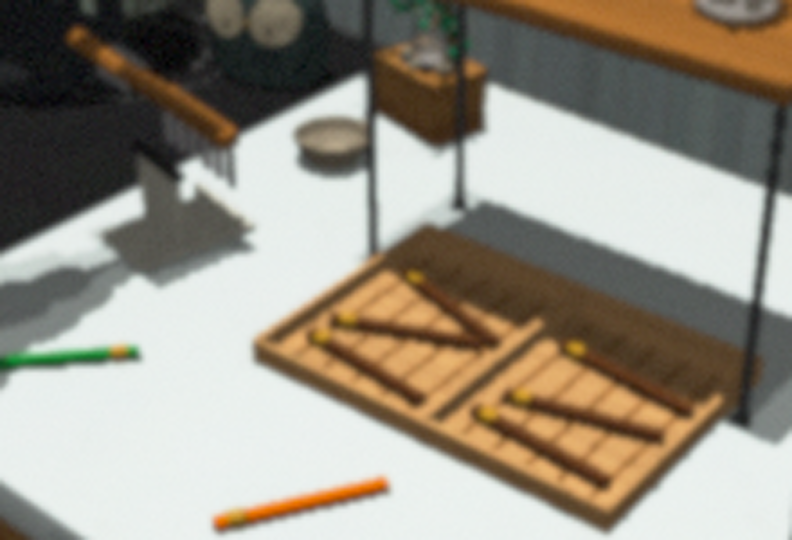

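Run:
```python
from h import *
from scipy.optimize import least_squares
c=capture('top'); s=capture('scene')
U=lambda p:np.array([185+(p[0]+.5)/3.6-.5,130+(p[1]+.5)/3.6-.5])
S=lambda p:np.array([200+(p[0]+.5)/3.6-.5,130+(p[1]+.5)/3.6-.5])
obs=[(c,(-106,156,11),U((348,368))),(c,(-106,-156,11),U((725,348))),(s,(-106,156,22),S((256,345))),(s,(-106,-156,22),S((607,516))),(s,(-106,156,0),S((258,362))),(s,(-106,-156,0),S((607,531))),(s,(-100,4,22),S((430,408))),(c,(-100,0,22),U((538,352)))]
def P(x,m): return R.from_euler('z',x[2]).apply(m)+[x[0],x[1],0]
for sel in (obs,[o for o in obs if o[0] is c],[o for o in obs if o[0] is s]):
    f=lambda x:np.concatenate([proj(k,P(x,m))-uv for k,m,uv in sel])
    r=least_squares(f,[560,-260,0],loss='soft_l1',x_scale=[10,10,.1]); print(np.round(r.x,3),np.round(f(r.x),1).tolist())
for n,k in (('t',c),('s',s)): print(n,[onz(k,r['uv'],0).round() for r in nets.place_of(k,'tray')],[onz(k,r['uv'],6).round() for r in nets.place_of(k,'stick_r1')])
o=get_obs(); print(o['ee_pos'])
th=.042
for X,Y,Z in ((-30,77,60),(82,77,45)):
  q=P((563,-265,th),(X,Y,0)); print(X,tcp(q[0],q[1],th,Z).round(1))
q=P((563,-265,th),(-30,77,0)); plan(tcp(q[0],q[1],th,75),ort(th),16,jaw=0)
```

```text
[ 5.64204e+02 -2.68747e+02  4.30000e-02] [0.6, -0.7, 1.2, 0.2, -0.9, -2.6, 0.6, -1.7, -1.0, -0.6, 0.1, 1.3, -2.9, 0.7, 0.4, -0.8]
[ 5.63008e+02 -2.65726e+02  5.10000e-02] [-0.1, 0.2, 0.4, 0.2, -0.3, -0.4]
[ 5.63884e+02 -2.71922e+02  3.20000e-02] [-0.0, -2.5, 0.9, -0.8, -0.1, -0.5, 0.3, 2.2, -2.3, 1.1]
t [array([ 562., -259.,    0.])] [array([ 355., -248.,    6.]), array([351.,  -3.,   6.]), array([ 556., -346.,    6.]), array([ 601., -344.,    6.]), array([ 502., -347.,    6.])]
s [array([ 566., -260.,    0.])] [array([ 343., -274.,    6.]), array([341., -26.,   6.]), array([ 533., -355.,    6.]), array([ 599., -354.,    6.]), array([ 491., -357.,    6.])]
[498.25392899  66.03717497 166.562692  ]
-30 [ 466.4 -192.   168.5]
82 [ 578.3 -187.3  153.5]
{"delta_pos": [1.62, -0.16, 0.0], "angular": [0.0, -0.01, -0.011], "jaw": 0}
{"delta_pos": [1.62, -0.14, -0.01], "angular": [0.0, -0.01, -0.011], "jaw": 0}
{"delta_pos": [1.62, -0.12, -0.03], "angular": [0.0, -0.01, -0.011], "jaw": 0}
{"delta_pos": [1.62, -0.11, -0.05], "angular": [0.0, -0.01, -0.011], "jaw": 0}
{"delta_pos": [1.62, -0.09,
[... 240 characters left out ...]
11], "angular": [0.0, -0.01, -0.011], "jaw": 0}
{"delta_pos": [1.62, -0.02, -0.13], "angular": [0.0, -0.01, -0.011], "jaw": 0}
{"delta_pos": [1.62, 0.0, -0.14], "angular": [0.0, -0.01, -0.011], "jaw": 0}
{"delta_pos": [1.62, 0.02, -0.16], "angular": [0.0, -0.01, -0.011], "jaw": 0}
{"delta_pos": [1.62, 0.04, -0.18], "angular": [0.0, -0.01, -0.011], "jaw": 0}
{"delta_pos": [1.62, 0.05, -0.19], "angular": [0.0, -0.01, -0.011], "jaw": 0}
{"delta_pos": [1.61, 0.07, -0.21], "angular": [0.0, -0.01, -0.011], "jaw": 0}
{"delta_pos": [1.61, 0.09, -0.22], "angular": [0.0, -0.01, -0.011], "jaw": 0}
{"delta_pos": [1.61, 0.11, -0.24], "angular": [0.0, -0.01, -0.011], "jaw": 0}
rot err 0.008242140010561718
```

Call:
{"op": "send_rows", "data": {
  "commands": [
    {"delta_pos": [1.6, -0.16, 0], "angular": [0, -0.01, -0.011], "jaw": 0},
    {"delta_pos": [1.6, -0.14, -0.01], "angular": [0, -0.01, -0.011], "jaw": 0},
    {"delta_pos": [1.6, -0.12, -0.03], "angular": [0, -0.01, -0.011], "jaw": 0},
    {"delta_pos": [1.6, -0.11, -0.05], "angular": [0, -0.01, -0.011], "jaw": 0},
    {"delta_pos": [1.6, -0.09, -0.06], "angular": [0, -0.01, -0.011], "jaw": 0},
    {"delta_pos": [1.6, -0.07, -0.08], "angular": [0, -0.01, -0.011], "jaw": 0},
    {"delta_pos": [1.6, -0.05, -0.1], "angular": [0, -0.01, -0.011], "jaw": 0},
    {"delta_pos": [1.6, -0.03, -0.11], "angular": [0, -0.01, -0.011], "jaw": 0}
  ]
}}

```text
time: 9.98
ee_pos: [483.1, -57.3, 175.0]
ee_rot: [-2.359, -0.001, -1.649]
contact_force: [1.5, 0.3, -1.5]
grip_width: 12.7
grip_force: 97.8
```

Call:
{"op": "send_rows", "data": {
  "commands": [
    {"delta_pos": [1.6, -0.02, -0.13], "angular": [0, -0.01, -0.011], "jaw": 0},
    {"delta_pos": [1.6, 0, -0.14], "angular": [0, -0.01, -0.011], "jaw": 0},
    {"delta_pos": [1.6, 0.02, -0.16], "angular": [0, -0.01, -0.011], "jaw": 0},
    {"delta_pos": [1.6, 0.04, -0.18], "angular": [0, -0.01, -0.011], "jaw": 0},
    {"delta_pos": [1.6, 0.05, -0.19], "angular": [0, -0.01, -0.011], "jaw": 0},
    {"delta_pos": [1.6, 0.07, -0.21], "angular": [0, -0.01, -0.011], "jaw": 0},
    {"delta_pos": [1.6, 0.09, -0.22], "angular": [0, -0.01, -0.011], "jaw": 0},
    {"delta_pos": [1.6, 0.11, -0.24], "angular": [0, -0.01, -0.011], "jaw": 0}
  ]
}}

```text
time: 10.65
ee_pos: [469.1, -168.6, 181.7]
ee_rot: [-2.356, -0.007, -1.548]
contact_force: [0.8, 0.5, -1.6]
grip_width: 12.8
grip_force: 97.8
```

```bash
cat >> h.py <<'E'
TR=(563,-265,.044)
def P(x,m): return R.from_euler('z',x[2]).apply(m)+[x[0],x[1],0]
def rakepose(T=TR):
    o=get_obs();Rk=rot(o['ee_rot']);g=o['ee_pos']-5*Rk.apply([0,0,1]);m=Rk.as_matrix()
    th=np.arctan2(-m[1,0],-m[0,0])-np.pi/2
    Rr=Rk*ort(0).inv()
    org=g-Rr.apply([-67,0,112]); l=R.from_euler('z',-T[2]).apply(org-np.array([T[0],T[1],0]))
    print('t',round(o['time'],2),'rake in tray',l.round(1),'yaw',round(th-T[2],3),'tilt',(Rr.as_matrix()[:,2]).round(3),'q',o['qpos'].round(2),'F',o['contact_force'].round(1),o['grip_width'].round(1))
    return l
def go(X,Y,Z,n,T=TR,yaw=None):
    th=T[2] if yaw is None else yaw
    q=P(T,(X,Y,0)); plan(tcp(q[0],q[1],th,Z),ort(th),n,jaw=0)
E
python3 - <<'E'
from h import *
rakepose(); go(82,77,45,8)
c=capture('scene')
for r in nets.place_of(c,'rake'): print(np.round(r['uv'],1),r['p'])
E
```

```text
Traceback (most recent call last):
  File "h.py", line 39, in rakepose
    print('t',round(o['time'],2),'rake in tray',l.round(1),'yaw',round(th-T[2],3),'tilt',(Rr.as_matrix()[:,2]).round(3),'q',o['qpos'].round(2),'F',o['contact_force'].round(1),o['grip_width'].round(1))
                                                                                                                                                                               ^^^^^^^^^^^^^^^^^^^^^
AttributeError: 'float' object has no attribute 'round'
```

```bash
sed -i "s/o\['grip_width'\].round(1)/round(o['grip_width'],1)/" h.py
python3 - <<'E'
from h import *
rakepose(); go(82,77,45,8)
E
```

```text
t 10.65 rake in tray [-26.1  98.4  73.3] yaw -0.021 tilt [-0.     0.007  1.   ] q [ 0.37  0.12  0.12  2.46  4.31  0.39 -0.77] F [ 0.8  0.5 -1.6] 12.8
{"delta_pos": [0.26, -0.71, 1.21], "angular": [-0.0, -0.002, -0.001], "jaw": 0}
{"delta_pos": [0.27, -0.71, 1.21], "angular": [-0.0, -0.002, -0.001], "jaw": 0}
{"delta_pos": [0.27, -0.71, 1.21], "angular": [-0.0, -0.002, -0.001], "jaw": 0}
{"delta_pos": [0.27, -0.71, 1.21], "angular": [-0.0, -0.002, -0.001], "jaw": 0}
{"delta_pos": [0.27, -0.71, 1.21], "angular": [-0.0, -0.002, -0.001], "jaw": 0}
{"delta_pos": [0.28, -0.71, 1.21], "angular": [-0.0, -0.002, -0.001], "jaw": 0}
{"delta_pos": [0.28, -0.71, 1.21], "angular": [-0.0, -0.002, -0.001], "jaw": 0}
{"delta_pos": [0.28, -0.71, 1.21], "angular": [-0.0, -0.002, -0.001], "jaw": 0}
rot err 0.003906073619462798
```

```bash
cat > kin.py <<'E'
import numpy as np, itertools
from scipy.spatial.transform import Rotation as R
D=[([-1.19853,.41740,-.01031,1.61363,.00471,1.11067,-.0530],(251.27,572.24,245.25),(-3.1415,0,2.72785)),
([-.54,.137,-.004,2.546,1.886,.522,-2.8],(456,77.5,156.8),(2.382,-.209,1.163)),
([-.598,.137,.059,2.548,1.891,.514,-1.841],(456,76.9,156.6),(2.479,.452,1.887)),
([-.711,.137,.178,2.551,1.902,.498,.064],(456,77,156.5),(-2.44,.38,-2.178)),
([-.678,.244,.215,2.522,2.138,.483,.409],(480.9,71.5,133.6),(-2.357,.005,-1.76)),
([-.615,.319,.191,2.494,2.258,.497,.303],(498.2,66.8,115.3),(-2.358,.005,-1.764)),
([-.721,.162,.301,2.476,1.948,.41,.662],(498,66.2,167.3),(-2.36,.004,-1.764)),
([.37,.12,.12,2.46,4.31,.39,-.77],(469.1,-168.6,181.7),(-2.356,-.007,-1.548))]
def rots(q,s):
    Rk=R.identity(); out=[]
    for i in range(7):
        Rk=Rk*R.from_euler('zyzyzyz'[i],s[i]*q[i]); out.append(Rk.as_matrix())
    return out
if __name__=='__main__':
    best=[]
    for s in itertools.product([1,-1],repeat=4):
        s7=[s[0],1,s[1],1,s[2],1,s[3]]
        E=[R.from_matrix(rots(q,s7)[6].T@R.from_euler('xyz',e).as_matrix()) for q,p,e in D]
        m=E[0]; err=max((m.inv()*e).magnitude() for e in E)
        best.append((err,s7,m.as_rotvec().round(3)))
    best.sort(key=lambda b:b[0]); print(best[:3])
    s=best[0][1]; A=[];B=[]
    for q,p,e in D:
        r=rots(q,s); A.append(np.c_[[0,0,1],r[1][:,[0,2]],r[3][:,[0,2]],r[5][:,[0,2]]]);B.append(p)
    A=np.vstack(A);B=np.concatenate(B)
    l,_,rk,sv=np.linalg.lstsq(A,B,rcond=None); print(l.round(1),rk,sv.round(2),np.abs(A@l-B).max())
E
python3 kin.py
```

```text
[(0.004029577300806562, [-1, 1, -1, 1, -1, 1, -1], array([-0.   ,  0.   ,  1.571])), (0.6079421840667404, [-1, 1, 1, 1, -1, 1, -1], array([-0.006,  0.007,  1.552])), (1.839238133816569, [1, 1, 1, 1, -1, 1, 1], array([-0.008, -0.004, -0.739]))]
[ 326.5 -111.9  606.2  -10.6  419.4  -99.7  506.1] 7 [5.55 4.11 2.73 0.68 0.55 0.17 0.14] 29.53722898529901
```

Run:
```python
from kin import *
s=[-1,1,-1,1,-1,1,-1]
def fit(cols):
    A=[];B=[]
    for q,p,e in D:
        r=[np.eye(3)]+rots(q,s); A.append(np.array([r[k][:,a] for k,a in cols]).T);B.append(p)
    A=np.vstack(A);B=np.concatenate(B); l=np.linalg.lstsq(A,B,rcond=None)[0]; return l,np.abs(A@l-B).max()
base=[(0,2),(2,2),(4,2),(6,2)]
cand=[(k,a) for k in range(0,8) for a in range(3) if (k,a) not in base]
print(fit(base))
res=[]
for n in (1,2,3):
    r=[]
    for c in itertools.combinations(cand,n):
        l,e=fit(base+list(c)); r.append((e,c,l.round(0)))
    r.sort(key=lambda b:b[0]); print(*r[:5],sep='\n')
```

```text
(array([383.78628369, 434.867094  , 477.21990175, 324.48027773]), np.float64(36.21653544384125))
(np.float64(1.9751211754677342), ((2, 1),), array([290., 499., 469., 292., -31.]))
(np.float64(1.975121175467848), ((1, 1),), array([290., 499., 469., 292., -31.]))
(np.float64(2.244295279774917), ((3, 1),), array([289., 504., 470., 296., -29.]))
(np.float64(2.244295279775031), ((4, 1),), array([289., 504., 470., 296., -29.]))
(np.float64(23.921442628231716), ((0, 1),), array([250., 551., 476., 298., -31.]))
(np.float64(0.6115496631007318), ((2, 1), (3, 1)), array([289., 502., 470., 294., -15., -15.]))
(np.float64(0.6115496631007602), ((1, 1), (4, 1)), array([289., 502., 470., 294., -15., -15.]))
(np.float64(0.6115496631007886), ((1, 1), (3, 1)), array([289., 502., 470., 294., -15., -15.]))
(np.float64(0.6115496631009307), ((2, 1), (4, 1)), array([289., 502., 470., 294., -15., -15.]))
(np.float64(1.607725791501423), ((2, 1), (7, 0)), array([291., 499., 468., 293., -31.,  -1.]))
(np.float64(0.45746238742577816), ((0, 1), (1, 1), (4, 1)), array([291., 500., 470., 294.,   1., -15., -16.]))
(np.float64(0.4574623874258066), ((0, 1), (1, 1), (3, 1)), array([291., 500., 470., 294.,   1., -15., -16.]))
(np.float64(0.45746238742589185), ((0, 1), (2, 1), (3, 1)), array([291., 500., 470., 294.,   1., -15., -16.]))
(np.float64(0.4574623874259487), ((0, 1), (2, 1), (4, 1)), array([291., 500., 470., 294.,   1., -15., -16.]))
(np.float64(0.47267304529788134), ((2, 1), (4, 1), (5, 1)), array([290., 501., 470., 294., -14., -17.,  -1.]))
```

```bash
cat > ik.py <<'E'
from kin import *
from h import ort,tcp,P,TR
from scipy.optimize import least_squares
S=[-1,1,-1,1,-1,1,-1]
LO=np.array([-2.81,-.39,-1.27,.06,-1.19,.19,-2.82]);HI=np.array([2.81,2.02,1.25,2.57,4.33,2,2.82])
M0=R.from_rotvec([0,0,np.pi/2])
def fk(q):
    r=rots(q,S)
    p=289*np.array([0,0,1])+502*r[1][:,2]+470*r[3][:,2]+294*r[5][:,2]-15.3*r[1][:,1]-15.3*r[2][:,1]
    return p,R.from_matrix(r[6])*M0
def ik(p,Rt,q0,w=0.0,qr=None):
    def f(q):
        a,b=fk(q); e=np.r_[(a-p)/100,(b.inv()*Rt).as_rotvec()*2]
        return np.r_[e,w*(q-(q0 if qr is None else qr))]
    q0=np.clip(q0,LO+1e-3,HI-1e-3)
    r=least_squares(f,q0,bounds=(LO,HI)); return r.x,np.abs(f(r.x)[:6]).max()
E
python3 - <<'E'
from ik import *
rng=np.random.default_rng(0)
for half in (0,1):
  for (X,Y,Z) in ((-26,98,73),(82,77,45),(82,77,8),(-67,77,8),(-30,-77,60),(82,-77,45),(-67,-77,8)):
    q=P(TR,(X,Y,0)); p=tcp(q[0],q[1],TR[2],Z); Rt=ort(TR[2])*R.from_euler('z',half*np.pi)
    sol=[]
    for k in range(40):
        x,e=ik(p,Rt,LO+(HI-LO)*rng.random(7))
        if e<.005: sol.append(x)
    sol=np.array(sol); print(half,X,Y,Z,len(sol))
    if len(sol):
        m=np.minimum(sol-LO,HI-sol).min(1); print(np.c_[sol[np.argsort(-m)[:6]].round(2),np.sort(-m)[:6].round(2)])
E
```

```text
0 -26 98 73 22
[[ 1.41  0.23 -0.96  2.42  4.27  0.23 -0.61 -0.04]
 [ 1.32  0.21 -0.86  2.42  4.3   0.26 -0.66 -0.03]
 [ 1.46  0.25 -1.01  2.42  4.24  0.21 -0.58 -0.02]
 [ 1.26  0.2  -0.8   2.43  4.31  0.27 -0.68 -0.02]
 [ 1.19  0.18 -0.72  2.43  4.32  0.29 -0.7  -0.01]
 [ 1.5   0.27 -1.06  2.42  4.21  0.19 -0.54 -0.  ]]
0 82 77 45 27
[[ 0.44  0.35 -0.03  2.24  4.22  0.35 -0.71 -0.11]
 [ 0.6   0.35 -0.21  2.23  4.17  0.3  -0.63 -0.11]
 [ 0.6   0.36 -0.21  2.23  4.17  0.3  -0.63 -0.11]
 [ 0.4   0.35  0.02  2.24  4.23  0.37 -0.72 -0.1 ]
 [ 0.36  0.35  0.06  2.24  4.23  0.38 -0.74 -0.1 ]
 [ 0.29  0.35  0.14  2.24  4.25  0.41 -0.76 -0.08]]
0 82 77 8 26
[[ 0.32  0.43  0.11  2.25  4.07  0.45 -0.57 -0.26]
 [ 0.43  0.43 -0.02  2.25  4.03  0.41 -0.5  -0.22]
 [ 0.44  0.43 -0.02  2.25  4.02  0.41 -0.5  -0.22]
 [-0.01  0.48  0.5   2.27  4.15  0.59 -0.74 -0.18]
 [-0.23  0.56  0.77  2.27  4.19  0.73 -0.85 -0.14]
 [ 0.65  0.44 -0.27  2.24  3.91  0.33 -0.33 -0.14]]
0 -67 77 8 24
[[ 1.25  0.36 -0.66  2.5   3.97  0.38 -0.14 -0.07]
 [ 1.53  0.48 -0.98  2.49  3.65  0.26  0.24 -0.07]
 [ 1.08  0.33 -0.48  
[... 2698 characters left out ...]
.01]
 [ 1.49  0.45 -0.74  2.16 -1.19  0.33  2.01 -0.  ]]
1 82 -77 45 20
[[ 1.57  0.86 -1.19  1.99  1.13  0.24 -0.19 -0.05]
 [ 1.57  0.85 -1.18  1.99  1.11  0.23 -0.18 -0.04]
 [ 1.57  0.85 -1.18  1.99  1.09  0.23 -0.17 -0.04]
 [ 1.56  0.84 -1.17  1.99  1.08  0.22 -0.16 -0.03]
 [ 1.61  0.92 -1.26  1.99  1.25  0.31 -0.28 -0.01]
 [ 1.25  0.58 -0.7   2.   -1.09  0.19  1.83 -0.  ]]
1 -67 -77 8 22
[[ 1.93  0.91 -1.26  2.21  1.11  0.19  0.03 -0.  ]
 [ 1.93  0.91 -1.27  2.21  1.12  0.2   0.02 -0.  ]
 [ 1.93  0.91 -1.27  2.21  1.12  0.2   0.02 -0.  ]
 [ 1.93  0.91 -1.27  2.21  1.12  0.2   0.02 -0.  ]
 [ 1.93  0.9  -1.26  2.21  1.1   0.19  0.03 -0.  ]
 [ 1.93  0.91 -1.27  2.21  1.12  0.2   0.02 -0.  ]]
```

```bash
cat >> ik.py <<'E'
def pose(X,Y,Z,dyaw=0,tilt=0,T=TR):
    q=P(T,(X,Y,0)); Rr=R.from_euler('z',T[2]+dyaw)*R.from_euler('y',-tilt)
    Rt=Rr*ort(0); return np.array([q[0],q[1],Z])+Rr.apply([-67,0,112])+5*Rt.apply([0,0,1]),Rt
E
python3 - <<'E'
from ik import *
rng=np.random.default_rng(0)
mid=np.array([.6,.4,0,2.2,3.9,.45,-.3])
for dy in (0,-.1):
  for ti in (0,.15,.3):
    for (X,Y,Z) in ((82,-70,45),(82,-70,10),(-67,-70,10)):
      p,Rt=pose(X,Y,Z,dy,ti); best=None
      for k in range(12):
        s=mid+np.array([.6,.3,.8,.2,.4,.3,.5])*rng.uniform(-1,1,7)
        x,e=ik(p,Rt,s)
        m=np.minimum(x-LO,HI-x).min()
        if e<.005 and x[4]>2 and (best is None or m>best[0]): best=(m,x)
      print(dy,ti,X,Z,None if best is None else (round(best[0],3),best[1].round(2)))
E
```

```text
0 0 82 45 None
0 0 82 10 (np.float64(0.0), array([-0.14,  0.91,  1.11,  2.06,  4.33,  1.18, -1.04]))
0 0 -67 10 None
0 0.15 82 45 (np.float64(0.002), array([ 0.32,  0.57,  0.5 ,  2.13,  4.33,  0.88, -0.72]))
0 0.15 82 10 (np.float64(0.077), array([ 1.18,  0.65, -0.53,  2.1 ,  4.25,  0.42, -0.31]))
0 0.15 -67 10 (np.float64(0.0), array([ 0.22,  0.8 ,  0.96,  2.33,  4.33,  1.39, -0.56]))
0 0.3 82 45 (np.float64(0.156), array([ 0.53,  0.62,  0.31,  2.18,  4.17,  1.01, -0.46]))
0 0.3 82 10 (np.float64(0.227), array([ 0.41,  0.74,  0.46,  2.18,  4.1 ,  1.15, -0.45]))
0 0.3 -67 10 (np.float64(0.017), array([ 0.64,  0.72,  0.52,  2.34,  4.31,  1.33, -0.29]))
-0.1 0 82 45 None
-0.1 0 82 10 (np.float64(0.026), array([ 1.01,  0.55, -0.45,  2.07,  4.3 ,  0.23, -0.58]))
-0.1 0 -67 10 None
-0.1 0.15 82 45 (np.float64(0.241), array([ 1.02,  0.52, -0.39,  2.15,  4.09,  0.44, -0.35]))
-0.1 0.15 82 10 (np.float64(0.312), array([ 0.97,  0.59, -0.33,  2.16,  4.  ,  0.5 , -0.23]))
-0.1 0.15 -67 10 (np.float64(0.109), array([ 1.49,  0.56, -0.59,  2.35,  4.22,  0.52, -0.15]))
-0.1 0.3 82 45 (np.float64(0.355), array([ 1.16,  0.63, -0.49,  2.21,  3.92,  0.64, -0.04]))
-0.1 0.3 82 10 (np.float64(0.358), array([ 1.03,  0.68, -0.33,  2.21,  3.91,  0.75, -0.04]))
-0.1 0.3 -67 10 (np.float64(0.153), array([ 1.6 ,  0.71, -0.6 ,  2.38,  4.18,  0.69,  0.08]))
```

```bash
cat >> ik.py <<'E'
from h import plan,get_obs,rakepose
def go(X,Y,Z,n,dyaw=0,tilt=0):
    p,Rt=pose(X,Y,Z,dyaw,tilt); plan(p,Rt,n,jaw=0)
E
python3 - <<'E'
from ik import *
rakepose(); go(82,75,45,8,-.03,.15)
E
```

```text
t 10.65 rake in tray [-26.1  98.4  73.3] yaw -0.021 tilt [-0.     0.007  1.   ] q [ 0.37  0.12  0.12  2.46  4.31  0.39 -0.77] F [ 0.8  0.5 -1.6] 12.8
{"delta_pos": [0.26, -0.48, 1.17], "angular": [0.019, 0.0, 0.001], "jaw": 0}
{"delta_pos": [0.26, -0.45, 1.18], "angular": [0.019, 0.0, 0.001], "jaw": 0}
{"delta_pos": [0.26, -0.43, 1.19], "angular": [0.019, 0.0, 0.001], "jaw": 0}
{"delta_pos": [0.26, -0.41, 1.19], "angular": [0.019, 0.0, 0.001], "jaw": 0}
{"delta_pos": [0.26, -0.39, 1.2], "angular": [0.019, 0.0, 0.001], "jaw": 0}
{"delta_pos": [0.26, -0.37, 1.21], "angular": [0.019, 0.0, 0.001], "jaw": 0}
{"delta_pos": [0.26, -0.34, 1.21], "angular": [0.019, 0.0, 0.001], "jaw": 0}
{"delta_pos": [0.26, -0.32, 1.22], "angular": [0.019, 0.0, 0.001], "jaw": 0}
rot err 0.004625087204298412
```

Call:
{"op": "send_rows", "data": {
  "commands": [
    {"delta_pos": [0.26, -0.48, 1.17], "angular": [0.019, 0, 0.001], "jaw": 0},
    {"delta_pos": [0.26, -0.45, 1.18], "angular": [0.019, 0, 0.001], "jaw": 0},
    {"delta_pos": [0.26, -0.43, 1.19], "angular": [0.019, 0, 0.001], "jaw": 0},
    {"delta_pos": [0.26, -0.41, 1.19], "angular": [0.019, 0, 0.001], "jaw": 0},
    {"delta_pos": [0.26, -0.39, 1.2], "angular": [0.019, 0, 0.001], "jaw": 0},
    {"delta_pos": [0.26, -0.37, 1.21], "angular": [0.019, 0, 0.001], "jaw": 0},
    {"delta_pos": [0.26, -0.34, 1.21], "angular": [0.019, 0, 0.001], "jaw": 0},
    {"delta_pos": [0.26, -0.32, 1.22], "angular": [0.019, 0, 0.001], "jaw": 0}
  ]
}}

```text
time: 11.32
ee_pos: [563.7, -185.8, 142.3]
ee_rot: [-2.203, -0.0, -1.552]
contact_force: [-0.3, 1.0, -1.3]
grip_width: 12.7
grip_force: 97.9
```

Run:
```python
from ik import *
from h import *
c=capture('scene')
rakepose(); 
a=c['img'][150:280,240:420,::-1]; cv2.imwrite('pics/crop4.png',cv2.resize(a,None,fx=4.4,fy=4.4,interpolation=cv2.INTER_CUBIC))
from ik import go
go(82,77,8,8,-.03,.15)
```

```text
t 11.37 rake in tray [84.9 77.  44.1] yaw -0.025 tilt [-0.154 -0.003  0.988] q [ 0.31  0.41  0.16  2.35  3.87  0.65 -0.37] F [-0.6  2.  -3.3] 12.6
{"delta_pos": [-0.0, 0.38, 0.24], "angular": [-0.001, 0.001, 0.0], "jaw": 0}
{"delta_pos": [-0.0, 0.38, 0.24], "angular": [-0.001, 0.001, 0.0], "jaw": 0}
{"delta_pos": [-0.0, 0.38, 0.24], "angular": [-0.001, 0.001, 0.0], "jaw": 0}
{"delta_pos": [-0.01, 0.38, 0.24], "angular": [-0.001, 0.001, 0.0], "jaw": 0}
{"delta_pos": [-0.01, 0.38, 0.24], "angular": [-0.001, 0.001, 0.0], "jaw": 0}
{"delta_pos": [-0.01, 0.38, 0.24], "angular": [-0.001, 0.001, 0.0], "jaw": 0}
{"delta_pos": [-0.01, 0.38, 0.24], "angular": [-0.001, 0.001, 0.0], "jaw": 0}
{"delta_pos": [-0.01, 0.38, 0.24], "angular": [-0.001, 0.001, 0.0], "jaw": 0}
rot err 0.006020598576790393
```

View pics/crop4.png

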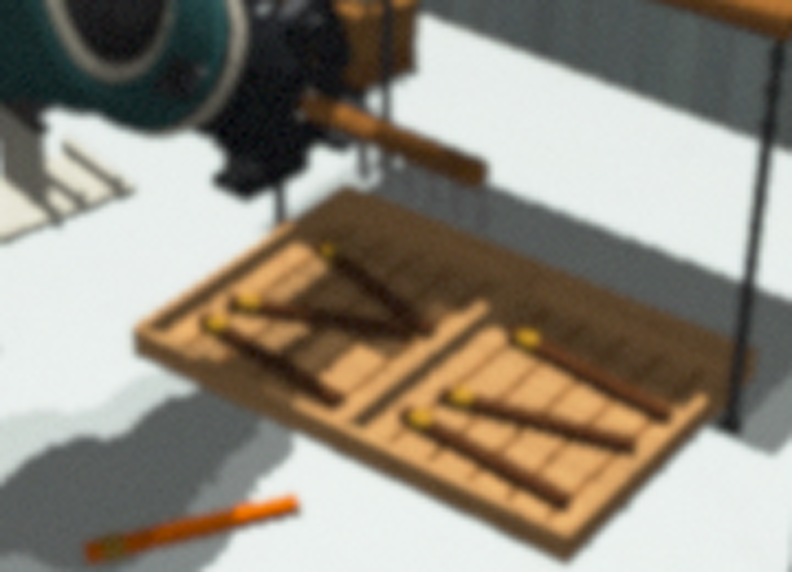

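Call:
{"op": "send_rows", "data": {
  "commands": [
    {"delta_pos": [0, 0.38, 0.24], "angular": [0, 0.001, 0], "jaw": 0},
    {"delta_pos": [0, 0.38, 0.24], "angular": [0, 0.001, 0], "jaw": 0},
    {"delta_pos": [0, 0.38, 0.24], "angular": [0, 0.001, 0], "jaw": 0},
    {"delta_pos": [0, 0.38, 0.24], "angular": [0, 0.001, 0], "jaw": 0},
    {"delta_pos": [0, 0.38, 0.24], "angular": [0, 0.001, 0], "jaw": 0},
    {"delta_pos": [0, 0.38, 0.24], "angular": [0, 0.001, 0], "jaw": 0},
    {"delta_pos": [0, 0.38, 0.24], "angular": [0, 0.001, 0], "jaw": 0},
    {"delta_pos": [0, 0.38, 0.24], "angular": [0, 0.001, 0], "jaw": 0}
  ]
}}

```text
time: 12.03
ee_pos: [560.8, -185.9, 107.0]
ee_rot: [-2.203, -0.006, -1.558]
contact_force: [-0.8, 0.0, -1.1]
grip_width: 12.7
grip_force: 98.0
```

Run:
```python
from ik import *
rakepose(); go(-40,77,7.5,16,-.0,.15)
```

```text
t 12.03 rake in tray [80.5 76.1  9.5] yaw -0.032 tilt [-0.153  0.004  0.988] q [ 0.29  0.5   0.17  2.36  3.78  0.74 -0.29] F [-0.8  0.  -1.1] 12.7
{"delta_pos": [0.04, 0.45, -0.6], "angular": [-0.0, -0.002, -0.001], "jaw": 0}
{"delta_pos": [0.04, 0.45, -0.6], "angular": [-0.0, -0.002, -0.001], "jaw": 0}
{"delta_pos": [0.03, 0.45, -0.6], "angular": [-0.0, -0.002, -0.001], "jaw": 0}
{"delta_pos": [0.03, 0.45, -0.6], "angular": [-0.0, -0.002, -0.001], "jaw": 0}
{"delta_pos": [0.03, 0.45, -0.6], "angular": [-0.0, -0.002, -0.001], "jaw": 0}
{"delta_pos": [0.03, 0.45, -0.6], "angular": [-0.0, -0.002, -0.001], "jaw": 0}
{"delta_pos": [0.03, 0.45, -0.6], "angular": [-0.0, -0.002, -0.001], "jaw": 0}
{"delta_pos": [0.03, 0.45, -0.6], "angular": [-0.0, -0.002, -0.001], "jaw": 0}
{"delta_pos": [0.02, 0.45, -0.6], "angular": [-0.0, -0.002, -0.001], "jaw": 0}
{"delta_pos": [0.02, 0.45, -0.6], "angular": [-0.0, -0.002, -0.001], "jaw": 0}
{"delta_pos": [0.02, 0.45, -0.6], "angular": [-0.0, -0.002, -0.001], "jaw": 0}
{"delta_pos": [0.02, 0.45, -0.6], "angular": [-0.0, -0.002, -0.001], "jaw": 0}
{"delta_pos": [0.02, 0.45, -0.6], "angular": [-0.0, -0.002, -0.001], "jaw": 0}
{"delta_pos": [0.02, 0.45, -0.6], "angular": [-0.0, -0.002, -0.001], "jaw": 0}
{"delta_pos": [0.01, 0.45, -0.6], "angular": [-0.0, -0.002, -0.001], "jaw": 0}
{"delta_pos": [0.01, 0.45, -0.6], "angular": [-0.0, -0.002, -0.001], "jaw": 0}
rot err 0.004980457851403508
```

Call:
{"op": "send_rows", "data": {
  "commands": [
    {"delta_pos": [0.04, 0.55, -0.5], "angular": [0, -0.002, -0.001], "jaw": 0},
    {"delta_pos": [0.04, 0.45, -0.6], "angular": [0, -0.002, -0.001], "jaw": 0},
    {"delta_pos": [0.03, 0.45, -0.6], "angular": [0, -0.002, -0.001], "jaw": 0},
    {"delta_pos": [0.03, 0.45, -0.6], "angular": [0, -0.002, -0.001], "jaw": 0},
    {"delta_pos": [0.03, 0.45, -0.6], "angular": [0, -0.002, -0.001], "jaw": 0},
    {"delta_pos": [0.03, 0.45, -0.6], "angular": [0, -0.002, -0.001], "jaw": 0},
    {"delta_pos": [0.03, 0.45, -0.6], "angular": [0, -0.002, -0.001], "jaw": 0},
    {"delta_pos": [0.03, 0.45, -0.6], "angular": [0, -0.002, -0.001], "jaw": 0}
  ]
}}

```text
time: 12.7
ee_pos: [500.5, -189.8, 105.5]
ee_rot: [-2.202, -0.003, -1.541]
contact_force: [0.8, 0.2, -1.4]
grip_width: 13.2
grip_force: 97.8
```

Call:
{"op": "send_rows", "data": {
  "commands": [
    {"delta_pos": [0.02, 0.45, -0.6], "angular": [0, -0.002, -0.001], "jaw": 0},
    {"delta_pos": [0.02, 0.45, -0.6], "angular": [0, -0.002, -0.001], "jaw": 0},
    {"delta_pos": [0.02, 0.45, -0.6], "angular": [0, -0.002, -0.001], "jaw": 0},
    {"delta_pos": [0.02, 0.45, -0.6], "angular": [0, -0.002, -0.001], "jaw": 0},
    {"delta_pos": [0.02, 0.45, -0.6], "angular": [0, -0.002, -0.001], "jaw": 0},
    {"delta_pos": [0.02, 0.45, -0.6], "angular": [0, -0.002, -0.001], "jaw": 0},
    {"delta_pos": [0.01, 0.45, -0.6], "angular": [0, -0.002, -0.001], "jaw": 0},
    {"delta_pos": [0.01, 0.45, -0.6], "angular": [0, -0.002, -0.001], "jaw": 0}
  ]
}}

```text
time: 13.37
ee_pos: [440.6, -193.4, 104.6]
ee_rot: [-2.203, 0.0, -1.523]
contact_force: [0.7, -0.4, -0.5]
grip_width: 12.7
grip_force: 97.7
```

Run:
```python
from ik import *
from h import *
rakepose(); from ik import go
go(-65,77,6.8,8,-.0,.15)
c=capture('scene');save(c,'s4')
for n in ['stick_l0']: print([onz(c,r['uv'],6).round() for r in nets.place_of(c,n)])
```

```text
t 13.37 rake in tray [-39.8  77.2   7.2] yaw 0.004 tilt [-0.153 -0.008  0.988] q [ 0.46  0.46  0.24  2.55  4.    0.91 -0.22] F [ 0.7 -0.4 -0.5] 12.7
{"delta_pos": [-0.0, 0.18, -0.25], "angular": [-0.0, 0.0, 0.0], "jaw": 0}
{"delta_pos": [-0.0, 0.18, -0.25], "angular": [-0.0, 0.0, 0.0], "jaw": 0}
{"delta_pos": [-0.0, 0.18, -0.25], "angular": [-0.0, 0.0, 0.0], "jaw": 0}
{"delta_pos": [-0.0, 0.18, -0.25], "angular": [-0.0, 0.0, 0.0], "jaw": 0}
{"delta_pos": [-0.0, 0.18, -0.25], "angular": [-0.0, 0.0, 0.0], "jaw": 0}
{"delta_pos": [-0.0, 0.18, -0.25], "angular": [-0.0, 0.0, 0.0], "jaw": 0}
{"delta_pos": [-0.0, 0.18, -0.25], "angular": [-0.0, 0.0, 0.0], "jaw": 0}
{"delta_pos": [-0.0, 0.18, -0.25], "angular": [-0.0, 0.0, 0.0], "jaw": 0}
rot err 0.005311660602781314
[array([ 496., -193.,    6.]), array([ 483., -197.,    6.]), array([ 513., -193.,    6.])]
```

Run:
```python
from ik import *
go(-64,77,7,8,-.0,.03)
```

```text
{"delta_pos": [-0.0, -0.01, -0.18], "angular": [-0.015, 0.0, 0.0], "jaw": 0}
{"delta_pos": [-0.0, -0.01, -0.18], "angular": [-0.015, 0.0, 0.0], "jaw": 0}
{"delta_pos": [-0.0, -0.01, -0.18], "angular": [-0.015, 0.0, 0.0], "jaw": 0}
{"delta_pos": [-0.0, -0.0, -0.18], "angular": [-0.015, 0.0, 0.0], "jaw": 0}
{"delta_pos": [-0.0, -0.0, -0.18], "angular": [-0.015, 0.0, 0.0], "jaw": 0}
{"delta_pos": [-0.0, 0.0, -0.18], "angular": [-0.015, 0.0, 0.0], "jaw": 0}
{"delta_pos": [-0.0, 0.0, -0.18], "angular": [-0.015, 0.0, 0.0], "jaw": 0}
{"delta_pos": [-0.0, 0.01, -0.18], "angular": [-0.015, 0.0, 0.0], "jaw": 0}
rot err 0.0036153633212355893
```

Call:
{"op": "send_rows", "data": {
  "commands": [
    {"delta_pos": [0, -0.01, -0.18], "angular": [-0.015, 0, 0], "jaw": 0},
    {"delta_pos": [0, -0.01, -0.18], "angular": [-0.015, 0, 0], "jaw": 0},
    {"delta_pos": [0, -0.01, -0.18], "angular": [-0.015, 0, 0], "jaw": 0},
    {"delta_pos": [0, 0, -0.18], "angular": [-0.015, 0, 0], "jaw": 0},
    {"delta_pos": [0, 0, -0.18], "angular": [-0.015, 0, 0], "jaw": 0},
    {"delta_pos": [0, 0, -0.18], "angular": [-0.015, 0, 0], "jaw": 0},
    {"delta_pos": [0, 0, -0.18], "angular": [-0.015, 0, 0], "jaw": 0},
    {"delta_pos": [0, 0.01, -0.18], "angular": [-0.015, 0, 0], "jaw": 0}
  ]
}}

```text
time: 14.13
ee_pos: [430.3, -193.9, 113.9]
ee_rot: [-2.324, 0.0, -1.523]
contact_force: [-0.0, 0.0, -1.5]
grip_width: 12.8
grip_force: 97.6
```

Run:
```python
from ik import *
from h import *
rakepose(); from ik import go
go(-69,77,6.8,8,-.0,.0)
c=capture('scene');save(c,'s5')
a=c['img'][150:280,240:420,::-1]; cv2.imwrite('pics/crop5.png',cv2.resize(a,None,fx=4.4,fy=4.4,interpolation=cv2.INTER_CUBIC))
```

```text
t 14.13 rake in tray [-62.5  77.2   7.6] yaw 0.004 tilt [-0.033 -0.002  0.999] q [ 0.44  0.33  0.24  2.53  4.13  0.69 -0.39] F [-0.   0.  -1.5] 12.8
{"delta_pos": [-0.0, 0.01, -0.04], "angular": [-0.004, 0.0, 0.0], "jaw": 0}
{"delta_pos": [-0.0, 0.01, -0.04], "angular": [-0.004, 0.0, 0.0], "jaw": 0}
{"delta_pos": [-0.0, 0.01, -0.04], "angular": [-0.004, 0.0, 0.0], "jaw": 0}
{"delta_pos": [-0.0, 0.01, -0.04], "angular": [-0.004, 0.0, 0.0], "jaw": 0}
{"delta_pos": [-0.0, 0.01, -0.04], "angular": [-0.004, 0.0, 0.0], "jaw": 0}
{"delta_pos": [-0.0, 0.01, -0.04], "angular": [-0.004, 0.0, 0.0], "jaw": 0}
{"delta_pos": [-0.0, 0.01, -0.04], "angular": [-0.004, 0.0, 0.0], "jaw": 0}
{"delta_pos": [-0.0, 0.01, -0.04], "angular": [-0.004, 0.0, 0.0], "jaw": 0}
rot err 0.0037700221215282766
```

View pics/crop5.png

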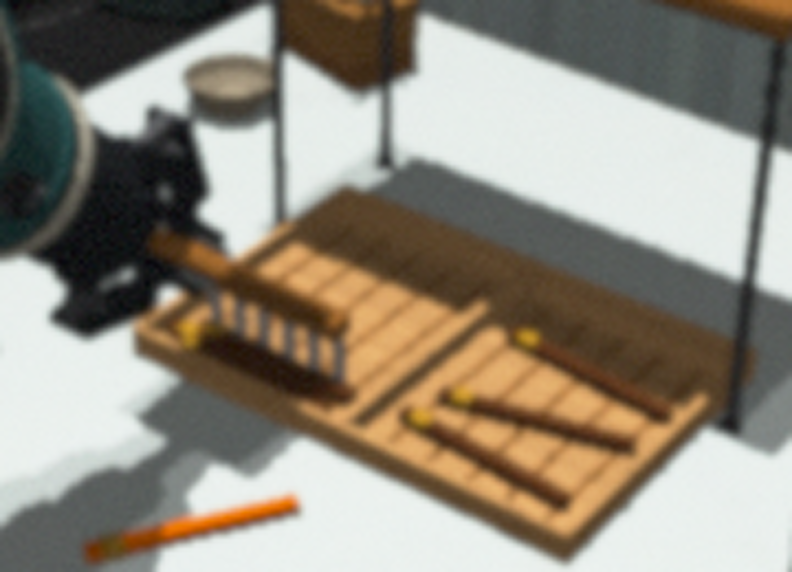

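Call:
{"op": "send_rows", "data": {
  "commands": [
    {"delta_pos": [0, 0.04, -0.04], "angular": [0, 0, 0], "jaw": 0},
    {"delta_pos": [0, 0.04, -0.04], "angular": [0, 0, 0], "jaw": 0},
    {"delta_pos": [0, 0.04, -0.04], "angular": [0, 0, 0], "jaw": 0},
    {"delta_pos": [0, 0.04, -0.04], "angular": [0, 0, 0], "jaw": 0},
    {"delta_pos": [0, 0.04, -0.04], "angular": [0, 0, 0], "jaw": 0},
    {"delta_pos": [0, 0.04, -0.04], "angular": [0, 0, 0], "jaw": 0},
    {"delta_pos": [0, 0.04, -0.04], "angular": [0, 0, 0], "jaw": 0},
    {"delta_pos": [0, 0.04, -0.04], "angular": [0, 0, 0], "jaw": 0}
  ]
}}

```text
time: 14.85
ee_pos: [425.6, -194.1, 113.6]
ee_rot: [-2.323, 0.001, -1.523]
contact_force: [1.0, 0.4, -1.4]
grip_width: 12.7
grip_force: 97.7
```

Run:
```python
from ik import *
rakepose(); go(-55,75,8,2,0,0.03)
```

```text
t 14.85 rake in tray [-67.1  77.1   7.3] yaw 0.004 tilt [-0.033 -0.002  0.999] q [ 0.45  0.33  0.24  2.54  4.13  0.69 -0.38] F [ 1.   0.4 -1.4] 12.7
{"delta_pos": [0.09, -0.46, 0.42], "angular": [-0.002, 0.001, 0.001], "jaw": 0}
{"delta_pos": [0.09, -0.46, 0.42], "angular": [-0.002, 0.001, 0.001], "jaw": 0}
rot err 0.0011937785103341267
```

```bash
cat > pathchk.py <<'E'
from ik import *
def chk(W,N=6):
    q=get_obs()['qpos']
    for a,b in zip(W[:-1],W[1:]):
        for k in range(1,N+1):
            w=np.array(a)+(np.array(b)-np.array(a))*k/N
            p,Rt=pose(*w); q0=q
            q,e=ik(p,Rt,q,w=.01)
            e=np.abs(fk(q)[0]-p).max()
        print(b,'err',round(e,1),'q',q.round(2),'marg',np.minimum(q-LO,HI-q).min().round(2))
E
python3 - <<'E'
from pathchk import *
for ti,dy in ((.3,-.1),(.3,0),(.2,-.1)):
  chk([(-67,77,7,0,.03),(-50,77,55,0,.1),(20,0,55,dy,ti),(82,-70,45,dy,ti),(82,-70,7,dy,ti),(0,-72,7,dy,ti),(-45,-75,7,dy,ti),(-66,-75,7,dy/2,ti),(-66,-75,7,0,ti)])
E
```

```text
(-50, 77, 55, 0, 0.1) err 0.0 q [ 0.45  0.23  0.23  2.54  4.19  0.68 -0.47] marg 0.03
(20, 0, 55, -0.1, 0.3) err 0.0 q [ 0.51  0.49  0.24  2.45  3.93  1.   -0.26] marg 0.12
(82, -70, 45, -0.1, 0.3) err 0.0 q [ 0.54  0.59  0.24  2.24  4.    0.94 -0.38] marg 0.33
(82, -70, 7, -0.1, 0.3) err 0.0 q [ 0.54  0.68  0.23  2.23  3.95  1.   -0.31] marg 0.34
(0, -72, 7, -0.1, 0.3) err 0.0 q [ 0.64  0.67  0.29  2.34  4.06  1.12 -0.26] marg 0.23
(-45, -75, 7, -0.1, 0.3) err 0.0 q [ 0.71  0.67  0.32  2.38  4.14  1.18 -0.24] marg 0.19
(-66, -75, 7, -0.05, 0.3) err 0.0 q [ 0.76  0.68  0.35  2.36  4.26  1.22 -0.24] marg 0.07
(-66, -75, 7, 0, 0.3) err 0.0 q [ 0.73  0.7   0.42  2.33  4.33  1.26 -0.27] marg 0.0
(-50, 77, 55, 0, 0.1) err 0.0 q [ 0.45  0.23  0.23  2.54  4.19  0.68 -0.47] marg 0.03
(20, 0, 55, 0, 0.3) err 0.0 q [ 0.58  0.51  0.25  2.39  4.12  1.02 -0.31] marg 0.18
(82, -70, 45, 0, 0.3) err 0.0 q [ 0.59  0.61  0.24  2.18  4.18  0.98 -0.44] marg 0.15
(82, -70, 7, 0, 0.3) err 0.0 q [ 0.6   0.7   0.23  2.17  4.12  1.02 -0.36] marg 0.21
(0, -72, 7, 0, 0.3) err 0.0 q [ 0.7   0.68  0.29  2.27  4.
[... 282 characters left out ...]

(-50, 77, 55, 0, 0.1) err 0.0 q [ 0.45  0.23  0.23  2.54  4.19  0.68 -0.47] marg 0.03
(20, 0, 55, -0.1, 0.2) err 0.0 q [ 0.46  0.4   0.24  2.41  4.    0.8  -0.39] marg 0.16
(82, -70, 45, -0.1, 0.2) err 0.0 q [ 0.51  0.53  0.23  2.2   4.1   0.76 -0.51] marg 0.23
(82, -70, 7, -0.1, 0.2) err 0.0 q [ 0.51  0.61  0.23  2.19  4.03  0.83 -0.43] marg 0.3
(0, -72, 7, -0.1, 0.2) err 0.0 q [ 0.6   0.58  0.29  2.31  4.12  0.93 -0.37] marg 0.21
(-45, -75, 7, -0.1, 0.2) err 0.0 q [ 0.67  0.57  0.32  2.36  4.2   0.99 -0.35] marg 0.13
(-66, -75, 7, -0.05, 0.2) err 0.0 q [ 0.72  0.58  0.35  2.35  4.31  1.04 -0.35] marg 0.02
(-66, -75, 7, 0, 0.2) err 0.0 q [ 0.4   0.73  0.76  2.32  4.33  1.32 -0.45] marg 0.0
```

Run:
```python
from ik import *
W=[(-50,77,55,0,.1),(20,0,55,-.07,.3),(82,-72,48,-.07,.3)]
a=pose(*W[0]);b=pose(*W[1]);c=pose(*W[2])
plan(*a,6,jaw=0);plan(*b,9,*a,jaw=0);plan(*c,9,*b,jaw=0)
```

```text
{"delta_pos": [-0.0, -0.64, -0.37], "angular": [0.011, 0.001, 0.0], "jaw": 0}
{"delta_pos": [-0.0, -0.64, -0.36], "angular": [0.011, 0.001, 0.0], "jaw": 0}
{"delta_pos": [-0.0, -0.65, -0.35], "angular": [0.011, 0.001, 0.0], "jaw": 0}
{"delta_pos": [-0.0, -0.65, -0.34], "angular": [0.011, 0.001, 0.0], "jaw": 0}
{"delta_pos": [-0.0, -0.65, -0.34], "angular": [0.011, 0.001, 0.0], "jaw": 0}
{"delta_pos": [-0.0, -0.66, -0.33], "angular": [0.011, 0.001, 0.0], "jaw": 0}
rot err 0.0036327091566675422
{"delta_pos": [0.78, -0.22, 0.56], "angular": [0.022, 0.006, 0.004], "jaw": 0}
{"delta_pos": [0.78, -0.21, 0.57], "angular": [0.022, 0.006, 0.004], "jaw": 0}
{"delta_pos": [0.78, -0.2, 0.58], "angular": [0.022, 0.006, 0.004], "jaw": 0}
{"delta_pos": [0.77, -0.19, 0.59], "angular": [0.022, 0.006, 0.004], "jaw": 0}
{"delta_pos": [0.77, -0.18, 0.6], "angular": [0.022, 0.006, 0.004], "jaw": 0}
{"delta_pos": [0.76, -0.17, 0.61], "angular": [0.022, 0.006, 0.004], "jaw": 0}
{"delta_pos": [0.76, -0.16, 0.61], "angular": [0.022, 0.006, 0.004], "jaw": 0}
{"delta_pos": [0.75, -0.15, 0.62], "angular": [0.022, 0.006, 0.004], "jaw": 0}
{"delta_pos": [0.75, -0.14, 0.63], "angular": [0.022, 0.006, 0.004], "jaw": 0}
rot err 0.005554914844955119
{"delta_pos": [0.75, -0.28, 0.69], "angular": [0.0, 0.0, 0.0], "jaw": 0}
{"delta_pos": [0.75, -0.28, 0.69], "angular": [0.0, 0.0, 0.0], "jaw": 0}
{"delta_pos": [0.75, -0.28, 0.69], "angular": [0.0, 0.0, 0.0], "jaw": 0}
{"delta_pos": [0.75, -0.28, 0.69], "angular": [0.0, 0.0, 0.0], "jaw": 0}
{"delta_pos": [0.75, -0.28, 0.69], "angular": [0.0, 0.0, 0.0], "jaw": 0}
{"delta_pos": [0.75, -0.28, 0.69], "angular": [0.0, 0.0, 0.0], "jaw": 0}
{"delta_pos": [0.75, -0.28, 0.69], "angular": [0.0, 0.0, 0.0], "jaw": 0}
{"delta_pos": [0.75, -0.28, 0.69], "angular": [0.0, 0.0, 0.0], "jaw": 0}
{"delta_pos": [0.75, -0.28, 0.69], "angular": [0.0, 0.0, 0.0], "jaw": 0}
rot err 0.0
```

Call:
{"op": "send_rows", "data": {
  "commands": [
    {"delta_pos": [0, -0.64, -0.37], "angular": [0.011, 0.001, 0], "jaw": 0},
    {"delta_pos": [0, -0.64, -0.36], "angular": [0.011, 0.001, 0], "jaw": 0},
    {"delta_pos": [0, -0.65, -0.35], "angular": [0.011, 0.001, 0], "jaw": 0},
    {"delta_pos": [0, -0.65, -0.34], "angular": [0.011, 0.001, 0], "jaw": 0},
    {"delta_pos": [0, -0.65, -0.34], "angular": [0.011, 0.001, 0], "jaw": 0},
    {"delta_pos": [0, -0.66, -0.33], "angular": [0.011, 0.001, 0], "jaw": 0},
    {"delta_pos": [0.78, -0.22, 0.56], "angular": [0.022, 0.006, 0.004], "jaw": 0},
    {"delta_pos": [0.78, -0.21, 0.57], "angular": [0.022, 0.006, 0.004], "jaw": 0}
  ]
}}

```text
time: 15.52
ee_pos: [448.6, -209.0, 154.5]
ee_rot: [-2.209, -0.006, -1.542]
contact_force: [0.6, -0.3, -0.4]
grip_width: 13.1
grip_force: 97.9
```

Call:
{"op": "send_rows", "data": {
  "commands": [
    {"delta_pos": [0.78, -0.2, 0.58], "angular": [0.022, 0.006, 0.004], "jaw": 0},
    {"delta_pos": [0.77, -0.19, 0.59], "angular": [0.022, 0.006, 0.004], "jaw": 0},
    {"delta_pos": [0.77, -0.18, 0.6], "angular": [0.022, 0.006, 0.004], "jaw": 0},
    {"delta_pos": [0.76, -0.17, 0.61], "angular": [0.022, 0.006, 0.004], "jaw": 0},
    {"delta_pos": [0.76, -0.16, 0.61], "angular": [0.022, 0.006, 0.004], "jaw": 0},
    {"delta_pos": [0.75, -0.15, 0.62], "angular": [0.022, 0.006, 0.004], "jaw": 0},
    {"delta_pos": [0.75, -0.14, 0.63], "angular": [0.022, 0.006, 0.004], "jaw": 0},
    {"delta_pos": [0.75, -0.28, 0.69], "angular": [0, 0, 0], "jaw": 0}
  ]
}}

```text
time: 16.18
ee_pos: [497.6, -269.7, 138.9]
ee_rot: [-2.058, -0.002, -1.593]
contact_force: [-0.6, 0.1, -1.5]
grip_width: 12.9
grip_force: 98.0
```

Call:
{"op": "send_rows", "data": {
  "commands": [
    {"delta_pos": [0.75, -0.28, 0.69], "angular": [0, 0, 0], "jaw": 0},
    {"delta_pos": [0.75, -0.28, 0.69], "angular": [0, 0, 0], "jaw": 0},
    {"delta_pos": [0.75, -0.28, 0.69], "angular": [0, 0, 0], "jaw": 0},
    {"delta_pos": [0.75, -0.28, 0.69], "angular": [0, 0, 0], "jaw": 0},
    {"delta_pos": [0.75, -0.28, 0.69], "angular": [0, 0, 0], "jaw": 0},
    {"delta_pos": [0.75, -0.28, 0.69], "angular": [0, 0, 0], "jaw": 0},
    {"delta_pos": [0.75, -0.28, 0.69], "angular": [0, 0, 0], "jaw": 0},
    {"delta_pos": [0.75, -0.28, 0.69], "angular": [0, 0, 0], "jaw": 0}
  ]
}}

```text
time: 16.85
ee_pos: [556.3, -331.6, 133.5]
ee_rot: [-2.059, -0.003, -1.592]
contact_force: [-0.3, -0.2, -0.8]
grip_width: 13.4
grip_force: 98.0
```

Run:
```python
from ik import *
rakepose(); go(82,-74,7,8,-.07,0.3)
```

```text
t 16.85 rake in tray [ 82.7 -72.6  48.4] yaw -0.066 tilt [-0.293  0.01   0.956] q [ 0.56  0.59  0.24  2.21  4.07  0.94 -0.41] F [-0.3 -0.2 -0.8] 13.4
{"delta_pos": [0.01, 0.46, 0.24], "angular": [0.0, 0.0, 0.001], "jaw": 0}
{"delta_pos": [0.02, 0.46, 0.24], "angular": [0.0, 0.0, 0.001], "jaw": 0}
{"delta_pos": [0.02, 0.46, 0.24], "angular": [0.0, 0.0, 0.001], "jaw": 0}
{"delta_pos": [0.02, 0.46, 0.24], "angular": [0.0, 0.0, 0.001], "jaw": 0}
{"delta_pos": [0.02, 0.46, 0.24], "angular": [0.0, 0.0, 0.001], "jaw": 0}
{"delta_pos": [0.02, 0.46, 0.24], "angular": [0.0, 0.0, 0.001], "jaw": 0}
{"delta_pos": [0.02, 0.46, 0.24], "angular": [0.0, 0.0, 0.001], "jaw": 0}
{"delta_pos": [0.02, 0.46, 0.24], "angular": [0.0, 0.0, 0.001], "jaw": 0}
rot err 0.004429962631720424
```

Call:
{"op": "send_rows", "data": {
  "commands": [
    {"delta_pos": [0.02, 0.46, 0.24], "angular": [0, 0, 0.001], "jaw": 0},
    {"delta_pos": [0.02, 0.46, 0.24], "angular": [0, 0, 0], "jaw": 0},
    {"delta_pos": [0.02, 0.46, 0.24], "angular": [0, 0, 0], "jaw": 0},
    {"delta_pos": [0.02, 0.46, 0.24], "angular": [0, 0, 0], "jaw": 0},
    {"delta_pos": [0.02, 0.46, 0.24], "angular": [0, 0, 0], "jaw": 0},
    {"delta_pos": [0.02, 0.46, 0.24], "angular": [0, 0, 0], "jaw": 0},
    {"delta_pos": [0.02, 0.46, 0.24], "angular": [0, 0, 0], "jaw": 0},
    {"delta_pos": [0.02, 0.46, 0.24], "angular": [0, 0, 0], "jaw": 0}
  ]
}}

```text
time: 17.52
ee_pos: [555.3, -332.5, 91.5]
ee_rot: [-2.059, -0.002, -1.593]
contact_force: [-0.5, 0.3, -1.3]
grip_width: 12.9
grip_force: 97.7
```

Run:
```python
from ik import *
rakepose(); go(-45,-76,7,16,-.07,0.3)
```

```text
t 17.52 rake in tray [ 81.6 -73.5   6.4] yaw -0.066 tilt [-0.293  0.009  0.956] q [ 0.56  0.69  0.23  2.2   4.01  1.01 -0.33] F [-0.5  0.3 -1.3] 12.9
{"delta_pos": [0.07, 0.37, -0.7], "angular": [0.0, 0.0, 0.0], "jaw": 0}
{"delta_pos": [0.07, 0.37, -0.7], "angular": [0.0, 0.0, 0.0], "jaw": 0}
{"delta_pos": [0.07, 0.37, -0.7], "angular": [0.0, 0.0, 0.0], "jaw": 0}
{"delta_pos": [0.07, 0.37, -0.7], "angular": [0.0, 0.0, 0.0], "jaw": 0}
{"delta_pos": [0.07, 0.37, -0.7], "angular": [0.0, 0.0, 0.0], "jaw": 0}
{"delta_pos": [0.07, 0.37, -0.7], "angular": [0.0, 0.0, 0.0], "jaw": 0}
{"delta_pos": [0.07, 0.37, -0.7], "angular": [0.0, 0.0, 0.0], "jaw": 0}
{"delta_pos": [0.07, 0.37, -0.7], "angular": [0.0, 0.0, 0.0], "jaw": 0}
{"delta_pos": [0.07, 0.37, -0.7], "angular": [0.0, 0.0, 0.0], "jaw": 0}
{"delta_pos": [0.07, 0.37, -0.7], "angular": [0.0, 0.0, 0.0], "jaw": 0}
{"delta_pos": [0.07, 0.37, -0.7], "angular": [0.0, 0.0, 0.0], "jaw": 0}
{"delta_pos": [0.07, 0.37, -0.7], "angular": [0.0, 0.0, 0.0], "jaw": 0}
{"delta_pos": [0.07, 0.37, -0.7], "angular": [0.0, 0.0, 0.0], "jaw": 0}
{"delta_pos": [0.07, 0.37, -0.7], "angular": [0.0, 0.0, 0.0], "jaw": 0}
{"delta_pos": [0.07, 0.37, -0.7], "angular": [0.0, 0.0, 0.0], "jaw": 0}
{"delta_pos": [0.07, 0.37, -0.7], "angular": [0.0, 0.0, 0.0], "jaw": 0}
rot err 0.005164251974344034
```

Call:
{"op": "send_rows", "data": {
  "commands": [
    {"delta_pos": [0.07, 0.37, -0.7], "angular": [0, 0, 0], "jaw": 0},
    {"delta_pos": [0.07, 0.37, -0.7], "angular": [0, 0, 0], "jaw": 0},
    {"delta_pos": [0.07, 0.37, -0.7], "angular": [0, 0, 0], "jaw": 0},
    {"delta_pos": [0.07, 0.37, -0.7], "angular": [0, 0, 0], "jaw": 0},
    {"delta_pos": [0.07, 0.37, -0.7], "angular": [0, 0, 0], "jaw": 0},
    {"delta_pos": [0.07, 0.37, -0.7], "angular": [0, 0, 0], "jaw": 0},
    {"delta_pos": [0.07, 0.37, -0.7], "angular": [0, 0, 0], "jaw": 0},
    {"delta_pos": [0.07, 0.37, -0.7], "angular": [0, 0, 0], "jaw": 0}
  ]
}}

```text
time: 18.18
ee_pos: [491.1, -336.9, 92.4]
ee_rot: [-2.058, -0.003, -1.593]
contact_force: [-0.1, -0.3, -1.6]
grip_width: 12.6
grip_force: 98.0
```

Call:
{"op": "send_rows", "data": {
  "commands": [
    {"delta_pos": [0.07, 0.37, -0.7], "angular": [0, 0, 0], "jaw": 0},
    {"delta_pos": [0.07, 0.37, -0.7], "angular": [0, 0, 0], "jaw": 0},
    {"delta_pos": [0.07, 0.37, -0.7], "angular": [0, 0, 0], "jaw": 0},
    {"delta_pos": [0.07, 0.37, -0.7], "angular": [0, 0, 0], "jaw": 0},
    {"delta_pos": [0.07, 0.37, -0.7], "angular": [0, 0, 0], "jaw": 0},
    {"delta_pos": [0.07, 0.37, -0.7], "angular": [0, 0, 0], "jaw": 0},
    {"delta_pos": [0.07, 0.37, -0.7], "angular": [0, 0, 0], "jaw": 0},
    {"delta_pos": [0.07, 0.37, -0.7], "angular": [0, 0, 0], "jaw": 0}
  ]
}}

```text
time: 18.85
ee_pos: [427.6, -341.0, 92.3]
ee_rot: [-2.058, -0.002, -1.593]
contact_force: [-0.0, -0.4, -1.0]
grip_width: 12.7
grip_force: 97.8
```

Run:
```python
from ik import *
rakepose(); go(-66,-76,7,8,-.03,0.3)
```

```text
t 18.85 rake in tray [-46.3 -76.3   7.2] yaw -0.066 tilt [-0.293  0.009  0.956] q [ 0.73  0.67  0.33  2.35  4.2   1.18 -0.25] F [-0.  -0.4 -1. ] 12.7
{"delta_pos": [0.06, 0.12, -0.22], "angular": [0.0, -0.004, -0.002], "jaw": 0}
{"delta_pos": [0.06, 0.12, -0.22], "angular": [0.0, -0.004, -0.002], "jaw": 0}
{"delta_pos": [0.05, 0.12, -0.22], "angular": [0.0, -0.004, -0.002], "jaw": 0}
{"delta_pos": [0.05, 0.12, -0.22], "angular": [0.0, -0.004, -0.002], "jaw": 0}
{"delta_pos": [0.05, 0.12, -0.22], "angular": [0.0, -0.004, -0.002], "jaw": 0}
{"delta_pos": [0.05, 0.12, -0.22], "angular": [0.0, -0.004, -0.002], "jaw": 0}
{"delta_pos": [0.05, 0.12, -0.22], "angular": [0.0, -0.004, -0.002], "jaw": 0}
{"delta_pos": [0.05, 0.12, -0.22], "angular": [0.0, -0.004, -0.002], "jaw": 0}
rot err 0.0028877052850341347
```

Call:
{"op": "send_rows", "data": {
  "commands": [
    {"delta_pos": [0.06, 0.12, -0.22], "angular": [0, -0.004, -0.002], "jaw": 0},
    {"delta_pos": [0.06, 0.12, -0.22], "angular": [0, -0.004, -0.002], "jaw": 0},
    {"delta_pos": [0.05, 0.12, -0.22], "angular": [0, -0.004, -0.002], "jaw": 0},
    {"delta_pos": [0.05, 0.12, -0.22], "angular": [0, -0.004, -0.002], "jaw": 0},
    {"delta_pos": [0.05, 0.12, -0.22], "angular": [0, -0.004, -0.002], "jaw": 0},
    {"delta_pos": [0.05, 0.07, -0.12], "angular": [0, -0.004, -0.002], "jaw": 0},
    {"delta_pos": [0.05, 0.05, -0.1], "angular": [0, -0.004, -0.002], "jaw": 0},
    {"delta_pos": [0.05, 0.05, -0.1], "angular": [0, -0.004, -0.002], "jaw": 0}
  ]
}}

```text
time: 19.52
ee_pos: [412.2, -345.0, 92.2]
ee_rot: [-2.058, -0.002, -1.556]
contact_force: [1.2, 0.8, -1.1]
grip_width: 12.7
grip_force: 97.7
```

Run:
```python
from ik import *
from h import *
rakepose(); from ik import go
c=capture('scene');save(c,'s6')
a=c['img'][150:280,240:420,::-1]; cv2.imwrite('pics/crop6.png',cv2.resize(a,None,fx=4.4,fy=4.4,interpolation=cv2.INTER_CUBIC))
```

```text
t 19.52 rake in tray [-61.7 -76.2   7.1] yaw -0.03 tilt [-0.293 -0.003  0.956] q [ 0.76  0.68  0.36  2.34  4.29  1.21 -0.26] F [ 1.2  0.8 -1.1] 12.7
```

View pics/crop6.png

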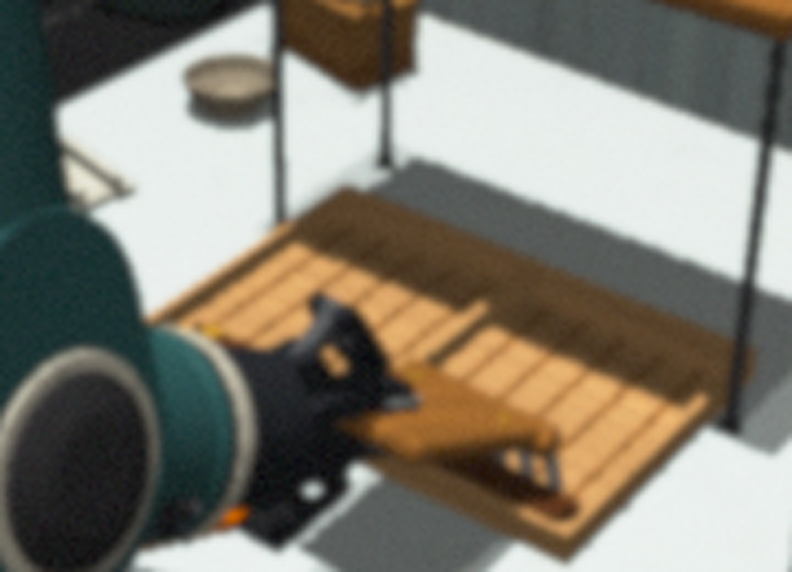

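Call:
{"op": "send_rows", "data": {
  "commands": [
    {"delta_pos": [0, 0.03, -0.05], "angular": [0, 0, 0], "jaw": 0},
    {"delta_pos": [0, 0.03, -0.05], "angular": [0, 0, 0], "jaw": 0},
    {"delta_pos": [0, 0.03, -0.05], "angular": [0, 0, 0], "jaw": 0},
    {"delta_pos": [0, 0.03, -0.05], "angular": [0, 0, 0], "jaw": 0},
    {"delta_pos": [0, 0.03, -0.05], "angular": [0, 0, 0], "jaw": 0},
    {"delta_pos": [0, 0, 0], "angular": [0, 0, 0], "jaw": 0},
    {"delta_pos": [0, -0.19, 0.35], "angular": [0, 0, 0], "jaw": 0},
    {"delta_pos": [0, -0.28, 0.52], "angular": [0, 0, 0], "jaw": 0}
  ]
}}

```text
time: 20.23
ee_pos: [419.0, -345.2, 91.9]
ee_rot: [-2.059, -0.002, -1.558]
contact_force: [-0.5, -0.8, -2.2]
grip_width: 13.0
grip_force: 99.1
```

Run:
```python
from pathchk import *
rakepose()
# rest rake pose expressed: grip TCP (498.2,66.8,115.3) yaw -.193
c,s=np.cos(-TR[2]),np.sin(-TR[2])
Rt=ort(-.193);org=np.array([498.2,66.8,115.3])-5*Rt.apply([0,0,1])-R.from_euler('z',-.193).apply([-67,0,112])
l=R.from_euler('z',-TR[2]).apply(org-np.array([TR[0],TR[1],0])); print('rest in tray',l)
W=[(-50,-76,7,-.03,.3),(-30,-70,55,-.07,.3),(20,77,65,-.1,.15),(l[0]-5,230,75,-.2,0),(l[0],l[1],75,-.237,0),(l[0],l[1],l[2],-.237,0)]
chk(W)
W=[pose(*w) for w in W]
plan(*W[1],8,jaw=0);plan(*W[2],12,*W[1],jaw=0)
```

```text
t 20.23 rake in tray [-55.  -76.8   6.7] yaw -0.031 tilt [-0.292 -0.002  0.956] q [ 0.75  0.68  0.36  2.34  4.27  1.2  -0.26] F [-0.5 -0.8 -2.2] 13.0
rest in tray [ 11.54763157 319.42848319   6.83553391]
(-30, -70, 55, -0.07, 0.3) err 0.0 q [ 0.67  0.54  0.35  2.36  4.23  1.09 -0.36] marg 0.1
(20, 77, 65, -0.1, 0.15) err 0.0 q [ 0.28  0.28  0.21  2.49  3.81  0.64 -0.35] marg 0.08
(np.float64(6.547631571084475), 230, 75, -0.2, 0) err 0.0 q [-0.4   0.08  0.28  2.51  2.42  0.27  0.49] marg 0.06
(np.float64(11.547631571084475), np.float64(319.428483186552), 75, -0.237, 0) err 0.0 q [-0.64  0.12  0.21  2.46  1.81  0.42  0.82] marg 0.11
(np.float64(11.547631571084475), np.float64(319.428483186552), np.float64(6.835533905932735), -0.237, 0) err 0.0 q [-0.54  0.32  0.1   2.49  2.22  0.52  0.35] marg 0.08
{"delta_pos": [-0.14, -0.67, -0.01], "angular": [0.0, 0.004, 0.002], "jaw": 0}
{"delta_pos": [-0.14, -0.67, -0.01], "angular": [0.0, 0.004, 0.002], "jaw": 0}
{"delta_pos": [-0.14, -0.67, -0.01], "angular": [0.0, 0.004, 0.002], "jaw": 0}
{"delta_pos": [-0.14, -0.67, -0.01], "angular": [0.0, 0
[... 665 characters left out ...]
 0.002, 0.001], "jaw": 0}
{"delta_pos": [-1.27, -0.39, 0.28], "angular": [-0.012, 0.002, 0.001], "jaw": 0}
{"delta_pos": [-1.28, -0.39, 0.27], "angular": [-0.012, 0.002, 0.001], "jaw": 0}
{"delta_pos": [-1.28, -0.39, 0.26], "angular": [-0.012, 0.002, 0.001], "jaw": 0}
{"delta_pos": [-1.28, -0.39, 0.25], "angular": [-0.012, 0.002, 0.001], "jaw": 0}
{"delta_pos": [-1.28, -0.39, 0.25], "angular": [-0.012, 0.002, 0.001], "jaw": 0}
{"delta_pos": [-1.28, -0.39, 0.24], "angular": [-0.012, 0.002, 0.001], "jaw": 0}
{"delta_pos": [-1.28, -0.4, 0.23], "angular": [-0.012, 0.002, 0.001], "jaw": 0}
{"delta_pos": [-1.28, -0.4, 0.23], "angular": [-0.012, 0.002, 0.001], "jaw": 0}
rot err 0.007320518273211215
```

Call:
{"op": "send_rows", "data": {
  "commands": [
    {"delta_pos": [-0.14, -0.67, -0.01], "angular": [0, 0.004, 0.002], "jaw": 0},
    {"delta_pos": [-0.14, -0.67, -0.01], "angular": [0, 0.004, 0.002], "jaw": 0},
    {"delta_pos": [-0.14, -0.67, -0.01], "angular": [0, 0.004, 0.002], "jaw": 0},
    {"delta_pos": [-0.14, -0.67, -0.01], "angular": [0, 0.004, 0.002], "jaw": 0},
    {"delta_pos": [-0.14, -0.67, -0.01], "angular": [0, 0.004, 0.002], "jaw": 0},
    {"delta_pos": [-0.14, -0.67, -0.01], "angular": [0, 0.004, 0.002], "jaw": 0},
    {"delta_pos": [-0.14, -0.67, -0.01], "angular": [0, 0.004, 0.002], "jaw": 0},
    {"delta_pos": [-0.14, -0.67, -0.01], "angular": [0, 0.004, 0.002], "jaw": 0}
  ]
}}

```text
time: 20.9
ee_pos: [443.9, -333.5, 140.5]
ee_rot: [-2.058, -0.003, -1.593]
contact_force: [-0.5, 0.1, -1.6]
grip_width: 13.1
grip_force: 99.0
```

Run:
```python
from pathchk import *
rakepose()
W=[(-30,-70,55,-.07,.3),(-5,60,70,-.1,.15),(-5,170,78,-.15,0.05),(11.5,319.4,78,-.237,0)]
chk(W)
W=[pose(*w) for w in W]
plan(*W[1],10,jaw=0);plan(*W[2],14,*W[1],jaw=0);plan(*W[3],16,*W[2],jaw=0)
```

```text
t 20.9 rake in tray [-29.7 -69.6  55.5] yaw -0.067 tilt [-0.293  0.009  0.956] q [ 0.67  0.53  0.35  2.36  4.24  1.09 -0.36] F [-0.5  0.1 -1.6] 13.1
(-5, 60, 70, -0.1, 0.15) err 0.0 q [ 0.34  0.25  0.24  2.51  3.93  0.66 -0.4 ] marg 0.06
(-5, 170, 78, -0.15, 0.05) err 0.0 q [-0.03  0.08  0.16  2.55  3.23  0.32 -0.08] marg 0.02
(11.5, 319.4, 78, -0.237, 0) err 0.0 q [-0.52  0.11  0.08  2.46  1.78  0.44  0.85] marg 0.11
{"delta_pos": [-1.33, -0.38, 0.13], "angular": [-0.015, 0.003, 0.002], "jaw": 0}
{"delta_pos": [-1.33, -0.38, 0.12], "angular": [-0.015, 0.003, 0.002], "jaw": 0}
{"delta_pos": [-1.34, -0.38, 0.11], "angular": [-0.015, 0.003, 0.002], "jaw": 0}
{"delta_pos": [-1.34, -0.38, 0.1], "angular": [-0.015, 0.003, 0.002], "jaw": 0}
{"delta_pos": [-1.34, -0.38, 0.09], "angular": [-0.015, 0.003, 0.002], "jaw": 0}
{"delta_pos": [-1.34, -0.38, 0.08], "angular": [-0.015, 0.003, 0.002], "jaw": 0}
{"delta_pos": [-1.34, -0.38, 0.07], "angular": [-0.015, 0.003, 0.002], "jaw": 0}
{"delta_pos": [-1.34, -0.37, 0.06], "angular": [-0.015, 0.003, 0.002], "jaw": 0}
{"delta_pos": [-1.34, -0.37, 0.
[... 1957 characters left out ...]
.004, 0.004], "jaw": 0}
{"delta_pos": [-0.97, 0.02, -0.05], "angular": [-0.003, 0.004, 0.004], "jaw": 0}
{"delta_pos": [-0.97, 0.02, -0.05], "angular": [-0.003, 0.004, 0.004], "jaw": 0}
{"delta_pos": [-0.97, 0.03, -0.05], "angular": [-0.003, 0.004, 0.004], "jaw": 0}
{"delta_pos": [-0.97, 0.03, -0.06], "angular": [-0.003, 0.004, 0.004], "jaw": 0}
{"delta_pos": [-0.97, 0.03, -0.06], "angular": [-0.003, 0.004, 0.004], "jaw": 0}
{"delta_pos": [-0.97, 0.04, -0.07], "angular": [-0.003, 0.004, 0.004], "jaw": 0}
{"delta_pos": [-0.97, 0.04, -0.07], "angular": [-0.003, 0.004, 0.004], "jaw": 0}
{"delta_pos": [-0.97, 0.05, -0.07], "angular": [-0.003, 0.004, 0.004], "jaw": 0}
rot err 0.004586568248159192
```

Call:
{"op": "send_rows", "data": {
  "commands": [
    {"delta_pos": [-1.33, -0.38, 0.13], "angular": [-0.015, 0.003, 0.002], "jaw": 0},
    {"delta_pos": [-1.33, -0.38, 0.12], "angular": [-0.015, 0.003, 0.002], "jaw": 0},
    {"delta_pos": [-1.34, -0.38, 0.11], "angular": [-0.015, 0.003, 0.002], "jaw": 0},
    {"delta_pos": [-1.34, -0.38, 0.1], "angular": [-0.015, 0.003, 0.002], "jaw": 0},
    {"delta_pos": [-1.34, -0.38, 0.09], "angular": [-0.015, 0.003, 0.002], "jaw": 0},
    {"delta_pos": [-1.34, -0.38, 0.08], "angular": [-0.015, 0.003, 0.002], "jaw": 0},
    {"delta_pos": [-1.34, -0.38, 0.07], "angular": [-0.015, 0.003, 0.002], "jaw": 0},
    {"delta_pos": [-1.34, -0.37, 0.06], "angular": [-0.015, 0.003, 0.002], "jaw": 0}
  ]
}}

```text
time: 21.57
ee_pos: [469.5, -226.6, 162.2]
ee_rot: [-2.179, -0.001, -1.622]
contact_force: [0.8, -0.2, -2.0]
grip_width: 12.8
grip_force: 99.0
```

Call:
{"op": "send_rows", "data": {
  "commands": [
    {"delta_pos": [-1.34, -0.37, 0.05], "angular": [-0.015, 0.003, 0.002], "jaw": 0},
    {"delta_pos": [-1.34, -0.37, 0.05], "angular": [-0.015, 0.003, 0.002], "jaw": 0},
    {"delta_pos": [-0.81, -0.09, -0.07], "angular": [-0.007, 0.003, 0.002], "jaw": 0},
    {"delta_pos": [-0.81, -0.08, -0.07], "angular": [-0.007, 0.003, 0.002], "jaw": 0},
    {"delta_pos": [-0.81, -0.08, -0.08], "angular": [-0.007, 0.003, 0.002], "jaw": 0},
    {"delta_pos": [-0.81, -0.08, -0.08], "angular": [-0.007, 0.003, 0.002], "jaw": 0},
    {"delta_pos": [-0.81, -0.08, -0.08], "angular": [-0.007, 0.003, 0.002], "jaw": 0},
    {"delta_pos": [-0.81, -0.07, -0.08], "angular": [-0.007, 0.003, 0.002], "jaw": 0}
  ]
}}

```text
time: 22.23
ee_pos: [478.4, -151.8, 174.1]
ee_rot: [-2.251, -0.003, -1.651]
contact_force: [-0.9, 0.0, -1.1]
grip_width: 13.2
grip_force: 98.9
```

Call:
{"op": "send_rows", "data": {
  "commands": [
    {"delta_pos": [-0.81, -0.07, -0.09], "angular": [-0.007, 0.003, 0.002], "jaw": 0},
    {"delta_pos": [-0.81, -0.07, -0.09], "angular": [-0.007, 0.003, 0.002], "jaw": 0},
    {"delta_pos": [-0.81, -0.07, -0.09], "angular": [-0.007, 0.003, 0.002], "jaw": 0},
    {"delta_pos": [-0.81, -0.07, -0.1], "angular": [-0.007, 0.003, 0.002], "jaw": 0},
    {"delta_pos": [-0.81, -0.06, -0.1], "angular": [-0.007, 0.003, 0.002], "jaw": 0},
    {"delta_pos": [-0.81, -0.06, -0.1], "angular": [-0.007, 0.003, 0.002], "jaw": 0},
    {"delta_pos": [-0.8, -0.06, -0.1], "angular": [-0.007, 0.003, 0.002], "jaw": 0},
    {"delta_pos": [-0.8, -0.06, -0.11], "angular": [-0.007, 0.003, 0.002], "jaw": 0}
  ]
}}

```text
time: 22.9
ee_pos: [481.6, -87.1, 182.7]
ee_rot: [-2.307, -0.006, -1.679]
contact_force: [0.4, -0.2, -1.8]
grip_width: 12.5
grip_force: 98.9
```

Run:
```python
from h import *
rakepose()
s=capture('scene');save(s,'s7');t=capture('top');save(t,'t7')
a=cv2.resize(s['img'][180:280,255:415],None,fx=3.7,fy=3.7,interpolation=cv2.INTER_CUBIC)
b=cv2.resize(t['img'][170:240,265:395],None,fx=4.55,fy=3.2,interpolation=cv2.INTER_CUBIC)
h=np.vstack([a[:,:590],b[:,:590]]); print(a.shape,b.shape,h.shape); cv2.imwrite('pics/f.png',h[:600,:,::-1])
for c in (s,t): print([(onz(c,r['uv'],6)-[563,-265,0]).round() for r in nets.place_of(c,'stick_l0')])
```

```text
t 22.9 rake in tray [ -5.6 170.3  77.5] yaw -0.153 tilt [-0.049  0.011  0.999] q [-0.04  0.08  0.17  2.55  3.2   0.32 -0.05] F [ 0.4 -0.2 -1.8] 12.5
(370, 592, 3) (224, 592, 3) (594, 590, 3)
[array([-72.,  67.,   6.]), array([-93.,  70.,   6.]), array([-94.,  68.,   6.])]
[array([-99.,  81.,   6.]), array([-70.,  68.,   6.])]
```

View pics/f.png

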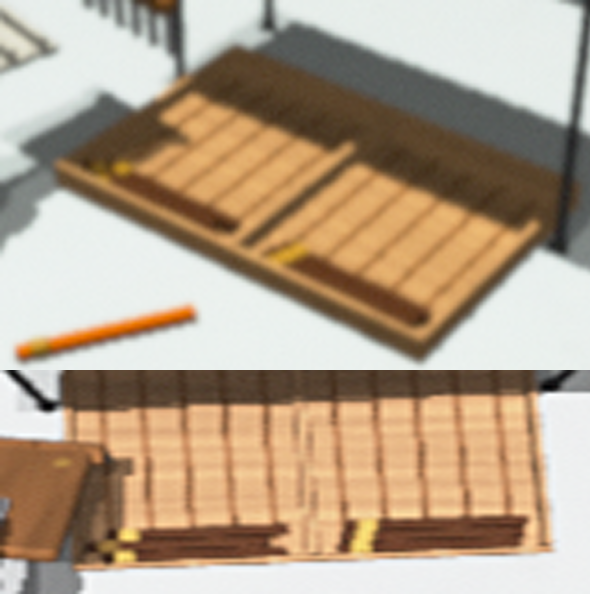

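Call:
{"op": "send_rows", "data": {
  "commands": [
    {"delta_pos": [-0.97, -0.01, -0.02], "angular": [-0.003, 0.004, 0.004], "jaw": 0},
    {"delta_pos": [-0.97, -0.01, -0.02], "angular": [-0.003, 0.004, 0.004], "jaw": 0},
    {"delta_pos": [-0.97, -0.01, -0.02], "angular": [-0.003, 0.004, 0.004], "jaw": 0},
    {"delta_pos": [-0.97, 0, -0.03], "angular": [-0.003, 0.004, 0.004], "jaw": 0},
    {"delta_pos": [-0.97, 0, -0.03], "angular": [-0.003, 0.004, 0.004], "jaw": 0},
    {"delta_pos": [-0.97, 0.01, -0.04], "angular": [-0.003, 0.004, 0.004], "jaw": 0},
    {"delta_pos": [-0.97, 0.01, -0.04], "angular": [-0.003, 0.004, 0.004], "jaw": 0},
    {"delta_pos": [-0.97, 0.01, -0.04], "angular": [-0.003, 0.004, 0.004], "jaw": 0}
  ]
}}

```text
time: 23.77
ee_pos: [490.0, -10.9, 183.6]
ee_rot: [-2.33, -0.005, -1.726]
contact_force: [-0.3, -0.5, -1.3]
grip_width: 12.9
grip_force: 99.0
```

Call:
{"op": "send_rows", "data": {
  "commands": [
    {"delta_pos": [-0.97, 0.02, -0.05], "angular": [-0.003, 0.004, 0.004], "jaw": 0},
    {"delta_pos": [-0.97, 0.02, -0.05], "angular": [-0.003, 0.004, 0.004], "jaw": 0},
    {"delta_pos": [-0.97, 0.03, -0.05], "angular": [-0.003, 0.004, 0.004], "jaw": 0},
    {"delta_pos": [-0.97, 0.03, -0.06], "angular": [-0.003, 0.004, 0.004], "jaw": 0},
    {"delta_pos": [-0.97, 0.03, -0.06], "angular": [-0.003, 0.004, 0.004], "jaw": 0},
    {"delta_pos": [-0.97, 0.04, -0.07], "angular": [-0.003, 0.004, 0.004], "jaw": 0},
    {"delta_pos": [-0.97, 0.04, -0.07], "angular": [-0.003, 0.004, 0.004], "jaw": 0},
    {"delta_pos": [-0.97, 0.05, -0.07], "angular": [-0.003, 0.004, 0.004], "jaw": 0}
  ]
}}

```text
time: 24.43
ee_pos: [498.4, 66.4, 184.8]
ee_rot: [-2.353, -0.004, -1.771]
contact_force: [0.1, 0.3, -1.1]
grip_width: 12.6
grip_force: 98.9
```

Run:
```python
from ik import *
rakepose(); o=get_obs();print(o['ee_pos'])
Rt=ort(-.193); a=np.array([498.1,66.7,150.]);b=np.array([498.2,66.8,117.])
plan(a,Rt,8,jaw=0); plan(b,Rt,8,a,Rt,jaw=0)
```

```text
t 24.43 rake in tray [ 11.8 318.   76.5] yaw -0.244 tilt [-0.002  0.005  1.   ] q [-0.56  0.12  0.11  2.46  1.79  0.45  0.83] F [ 0.1  0.3 -1.1] 12.6
[498.42984688  66.35429651 184.76831583]
{"delta_pos": [-0.01, 0.31, 0.3], "angular": [-0.0, -0.001, -0.0], "jaw": 0}
{"delta_pos": [-0.01, 0.31, 0.3], "angular": [-0.0, -0.001, -0.0], "jaw": 0}
{"delta_pos": [-0.0, 0.31, 0.3], "angular": [-0.0, -0.001, -0.0], "jaw": 0}
{"delta_pos": [-0.0, 0.31, 0.3], "angular": [-0.0, -0.001, -0.0], "jaw": 0}
{"delta_pos": [-0.0, 0.31, 0.3], "angular": [-0.0, -0.001, -0.0], "jaw": 0}
{"delta_pos": [-0.0, 0.31, 0.3], "angular": [-0.0, -0.001, -0.0], "jaw": 0}
{"delta_pos": [-0.0, 0.31, 0.3], "angular": [-0.0, -0.001, -0.0], "jaw": 0}
{"delta_pos": [-0.0, 0.31, 0.3], "angular": [-0.0, -0.001, -0.0], "jaw": 0}
rot err 0.0036276962408590043
{"delta_pos": [-0.0, 0.29, 0.29], "angular": [0.0, 0.0, 0.0], "jaw": 0}
{"delta_pos": [-0.0, 0.29, 0.29], "angular": [0.0, 0.0, 0.0], "jaw": 0}
{"delta_pos": [-0.0, 0.29, 0.29], "angular": [0.0, 0.0, 0.0], "jaw": 0}
{"delta_pos": [-0.0, 0.29, 0.29], "angular": [0.0, 0.0, 0.0], "jaw": 0}
{"delta_pos": [-0.0, 0.29, 0.29], "angular": [0.0, 0.0, 0.0], "jaw": 0}
{"delta_pos": [-0.0, 0.29, 0.29], "angular": [0.0, 0.0, 0.0], "jaw": 0}
{"delta_pos": [-0.0, 0.29, 0.29], "angular": [0.0, 0.0, 0.0], "jaw": 0}
{"delta_pos": [-0.0, 0.29, 0.29], "angular": [0.0, 0.0, 0.0], "jaw": 0}
rot err 0.0
```

Call:
{"op": "send_rows", "data": {
  "commands": [
    {"delta_pos": [-0.01, 0.31, 0.3], "angular": [0, -0.001, -0.001], "jaw": 0},
    {"delta_pos": [-0.01, 0.31, 0.3], "angular": [0, -0.001, -0.001], "jaw": 0},
    {"delta_pos": [0, 0.31, 0.3], "angular": [0, -0.001, 0], "jaw": 0},
    {"delta_pos": [0, 0.31, 0.3], "angular": [0, -0.001, 0], "jaw": 0},
    {"delta_pos": [0, 0.31, 0.3], "angular": [0, -0.001, 0], "jaw": 0},
    {"delta_pos": [0, 0.31, 0.3], "angular": [0, -0.001, 0], "jaw": 0},
    {"delta_pos": [0, 0.31, 0.3], "angular": [0, -0.001, 0], "jaw": 0},
    {"delta_pos": [0, 0.31, 0.3], "angular": [0, -0.001, 0], "jaw": 0}
  ]
}}

```text
time: 25.1
ee_pos: [498.0, 66.2, 150.1]
ee_rot: [-2.353, 0.0, -1.764]
contact_force: [0.5, 0.1, -2.1]
grip_width: 12.7
grip_force: 99.0
```

Call:
{"op": "send_rows", "data": {
  "commands": [
    {"delta_pos": [0, 0.29, 0.29], "angular": [0, 0, 0], "jaw": 0},
    {"delta_pos": [0, 0.29, 0.29], "angular": [0, 0, 0], "jaw": 0},
    {"delta_pos": [0, 0.29, 0.29], "angular": [0, 0, 0], "jaw": 0},
    {"delta_pos": [0, 0.29, 0.29], "angular": [0, 0, 0], "jaw": 0},
    {"delta_pos": [0, 0.29, 0.29], "angular": [0, 0, 0], "jaw": 0},
    {"delta_pos": [0, 0.29, 0.29], "angular": [0, 0, 0], "jaw": 0},
    {"delta_pos": [0, 0.29, 0.29], "angular": [0, 0, 0], "jaw": 0},
    {"delta_pos": [0, 0, 0], "angular": [0, 0, 0], "jaw": 0}
  ]
}}

```text
time: 25.77
ee_pos: [497.7, 66.8, 120.7]
ee_rot: [-2.355, -0.001, -1.763]
contact_force: [-0.0, 0.2, -1.9]
grip_width: 12.8
grip_force: 98.9
```

Run:
```python
from ik import *
rakepose(); o=get_obs();print(o['ee_pos'],o['torque'])
plan([498.2,66.8,115.5],ort(-.193),4,jaw=0)
```

```text
t 25.77 rake in tray [ 11.2 319.4  12.3] yaw -0.236 tilt [-0.001  0.001  1.   ] q [-0.49  0.3   0.04  2.49  2.18  0.53  0.4 ] F [-0.   0.2 -1.9] 12.8
[497.66606652  66.79932357 120.68245106] [ 0.12414153  1.03973381 -0.03168281]
{"delta_pos": [-0.0, 0.08, 0.1], "angular": [-0.0, 0.0, 0.0], "jaw": 0}
{"delta_pos": [-0.0, 0.08, 0.1], "angular": [-0.0, 0.0, 0.0], "jaw": 0}
{"delta_pos": [-0.0, 0.08, 0.1], "angular": [-0.0, 0.0, 0.0], "jaw": 0}
{"delta_pos": [-0.0, 0.08, 0.1], "angular": [-0.0, 0.0, 0.0], "jaw": 0}
rot err 0.0021415972904267394
```

Lower the rest, then check the force before opening.

Call:
{"op": "send_rows", "data": {
  "commands": [
    {"delta_pos": [0, 0.08, 0.1], "angular": [0, 0, 0], "jaw": 0},
    {"delta_pos": [0, 0.08, 0.1], "angular": [0, 0, 0], "jaw": 0},
    {"delta_pos": [0, 0.08, 0.1], "angular": [0, 0, 0], "jaw": 0},
    {"delta_pos": [0, 0.07, 0.08], "angular": [0, 0, 0], "jaw": 0},
    {"delta_pos": [0, 0, 0], "angular": [0, 0, 0], "jaw": 0},
    {"delta_pos": [0, 0, 0], "angular": [0, 0, 0], "jaw": 0},
    {"delta_pos": [0, 0, 0], "angular": [0, 0, 0], "jaw": 0},
    {"delta_pos": [0, 0, 0], "angular": [0, 0, 0], "jaw": 0}
  ]
}}

```text
time: 26.43
ee_pos: [498.4, 66.8, 116.7]
ee_rot: [-2.354, 0.0, -1.763]
contact_force: [-0.8, 0.2, -1.6]
grip_width: 12.8
grip_force: 98.9
```

Call:
{"op": "send_rows", "data": {
  "commands": [
    {"delta_pos": [0, 0.05, 0.05], "angular": [0, 0, 0], "jaw": 0},
    {"delta_pos": [0, 0.04, 0.04], "angular": [0, 0, 0], "jaw": 0},
    {"delta_pos": [0, 0, 0], "angular": [0, 0, 0], "jaw": 0},
    {"delta_pos": [0, 0, 0], "angular": [0, 0, 0], "jaw": 0.2},
    {"delta_pos": [0, 0, 0], "angular": [0, 0, 0], "jaw": 0.3},
    {"delta_pos": [0, 0, 0], "angular": [0, 0, 0], "jaw": 0.5},
    {"delta_pos": [0, 0, 0], "angular": [0, 0, 0], "jaw": 0.7},
    {"delta_pos": [0, 0, 0], "angular": [0, 0, 0], "jaw": 0.9}
  ]
}}

```text
time: 27.1
ee_pos: [498.4, 66.8, 115.4]
ee_rot: [-2.354, -0.0, -1.763]
contact_force: [0.3, -0.2, 0.3]
grip_width: 60.9
grip_force: 0.0
```

Run:
```python
from h import *
o=get_obs();print(o['time'],o['ee_pos'],o['grip_width'])
c=capture('wrist');im=c['img'].astype(int)
for r in range(150,400,25):
    m=np.where((im[r][:,0]-im[r][:,2]>50)&(np.abs(np.arange(640)-320)<60))[0]
    print(r,m.min() if len(m) else None,m.max() if len(m) else None)
for m in [(-93.3,46,128.4),(-93.3,-46,128.4),(-83.4,46,138.4),(-83.4,-46,138.4),(-67,0,112)]:
    print(m,proj(c,R.from_euler('z',-.19).apply(m)+[562,54,8]).round(1))
s=capture('scene')
for n in ('rake','rest'): print(n,[(np.round(r['uv'],1),round(r['p'],2)) for r in nets.place_of(s,n)])
```

```text
27.1 [498.36150594  66.79610372 115.37161694] 60.947991595764414
150 306 322
175 306 308
200 301 329
225 300 333
250 301 331
275 327 332
300 315 327
325 312 331
350 None None
375 None None
(-93.3, 46, 128.4) [328.9 396.1]
(-93.3, -46, 128.4) [331.4 191.6]
(-83.4, 46, 138.4) [296.6 396.2]
(-83.4, -46, 138.4) [290.4 191.6]
(-67, 0, 112) [313.5 266.3]
rake [(array([258.4, 190.9]), 0.84)]
rest [(array([256. , 190.7]), 0.69)]
```

Call:
{"op": "send_rows", "data": {
  "commands": [
    {"delta_pos": [0, 0, 0], "angular": [0, 0, 0], "jaw": 1},
    {"delta_pos": [0, 0, 0], "angular": [0, 0, 0], "jaw": 1},
    {"delta_pos": [0, 0, -1], "angular": [0, 0, 0], "jaw": 1},
    {"delta_pos": [0, 0, -1.3], "angular": [0, 0, 0], "jaw": 1},
    {"delta_pos": [0, 0, -1.3], "angular": [0, 0, 0], "jaw": 1},
    {"delta_pos": [0, 0, -1.3], "angular": [0, 0, 0], "jaw": 1},
    {"delta_pos": [0, 0, -1], "angular": [0, 0, 0], "jaw": 1},
    {"delta_pos": [0, 0, 0], "angular": [0, 0, 0], "jaw": 1}
  ]
}}

```text
time: 27.97
ee_pos: [456.7, 75.2, 158.0]
ee_rot: [-2.353, 0.001, -1.762]
contact_force: [0.5, 0.4, -0.5]
grip_width: 85.3
grip_force: 0.0
```

Run:
```python
from h import *
o=get_obs();print(o['time'],o['ee_pos'],o['grip_width'],o['contact_force'])
s=capture('scene');t=capture('top')
for n in ('rake','rest','rake_grip'): print(n,[(np.round(r['uv'],1),round(r['p'],2)) for r in nets.place_of(s,n)])
b=cv2.imread('pics/scene0.png').astype(int)[:,:,::-1]
d=np.abs(b-s['img'].astype(int)).sum(2)[148:215,220:285]; print((d>120).sum(), np.argwhere(d>120)[:5]+[148,220])
```

```text
27.9667 [456.74668611  75.22220351 157.99137665] 85.2923948250013 [ 0.47622378  0.37256143 -0.484106  ]
rake [(array([258.6, 189.2]), 0.88)]
rest [(array([256.3, 190.9]), 0.97), (array([344.7, 260.8]), 0.42)]
rake_grip []
128 [[158 226]
 [158 227]
 [158 228]
 [158 229]
 [159 226]]
```

```bash
python3 -c "
from station import ticket
print(ticket.job_done())"
```

```text
the job is handed in; nothing more can be done
None
```

The job is handed in at about 28 s of the 64 s limit: the pictures show all six sticks raked into parallel rows against the front lip and the rake back in its stand. The verdict was not shown to me.

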